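# Swing the lift-out rail of a tin filling board shut

## Task

Close the filling board's lift-out front rail: slide the rail's forked end fully onto the headed post while the rail is still swung open, then swing the rail about the post so that it gathers the loose tins into the lane, until its free end clicks in behind the spring catch, and let go. Push gently and feel your way: the fittings bend if the rail is forced against them, and where the keeper with stop and catch is set can only be felt. Keep the tins upright and leave everything else as it is.

Things in the scene. Friction and masses are not known exactly. Their poses are not given: they have to be found in the camera images.
- board: Dark grey plastic filling board 340 x 400 x 12 mm, fixed on the table, turned up to 0.2 rad. Origin: centre of its underside; x away from the robot, y left, z up; its top is at z 12. The rail lies on it; so do four tins, in front of the far fence.
- fittings: The metal fittings screwed to the board: headed post (x 75, y 150), far fence along y (20 mm high, near face x 149), keeper with stop and spring catch (y -120). Same axes as the board, origin 12 mm above the board's. The shut rail lies along y at x 75 and closes a lane 66 mm wide for the tins. They bend if the rail bears on them (post, stop, catch together) with over 12 N.
- post (a point): Axis of the headed steel post on the board's left, at the board's top face (12 mm above the table). Shank 12 mm diameter, 18 mm high, under a round head 22 mm across, 18 to 23 mm above the board: the rail's fork (14 mm high) goes on from the side, sliding on the board or lifted at most 4 mm, not from above.
- stop (a point): Nominal foremost point of the keeper's stop, a round upright steel nose (8 mm diameter, 26 mm high) on an aluminium block: the far face of the rail meets it near its tip when shut (x 83, y -120 on the board). The keeper's foot is slotted: with its catch it is set, to suit the tins, up to 10 mm nearer or farther in the board's x than this point. The setting is not reported: it must be felt.
- catch (a joint): Steel spring catch on the keeper, angle in rad: 0 shut, about 0.08 while the rail's end holds it aside. An arm beyond the shut rail's end, with a tooth along the board's +y. Its slope starts 42 mm nearer the robot than the stop face; the rail's tip rides up it (1 to 4 N at the tip), and once past, the tooth springs back to 0 before the rail's near face (2.5 mm play to the stop).
- rail: Loose aluminium rail, section 16 wide x 24 mm high, 0.2 to 0.45 kg, flat on the board, swung open towards the robot. Origin: on its underside, on the post's axis when the fork is fully on; it runs along its own -y to the tip at y -280 mm, z up. Shut, its yaw is the board's (within 0.04 rad); open it is negative (-0.38 to -0.70 relative to the board at the start).
- rail_seat (a point): The rail's origin, in its steel fork; at point post (x and y) when the fork is fully on. The fork opens along the rail's +y: slot 15.5 mm wide from 6 mm behind this point to 18 mm ahead, then a flared mouth, 24 mm wide at 28 mm ahead; 14 mm high.
- rail_handle (a point): Middle of the rail's bow handle: bar 12 mm wide, 16 mm high, 90 mm long along the rail (70 mm clear between its legs), 200 mm from the fork seat; the point is the bar's centre, 52 mm above the rail's underside (64 mm above the table). 20 mm clear under the bar. To be gripped across, from above, firmly: pushed loosely up there the rail rolls over.
- rail_tip (a point): Centre of the rail's free end face, 280 mm from the fork seat, 12 mm above the rail's underside. Shut, it is within 12 mm of x = 75 mm on the board, as the stop is set.
- tin0: Open round aluminium tin, 54 mm diameter, 24 mm high, 30 g, standing loose on the board between the fence and the rail, number 1 from the post; origin: centre of its underside. 5 to 28 mm short of the fence at the start; the rail pushes it back as it swings shut.
- tin1: Open round aluminium tin, 54 mm diameter, 24 mm high, 30 g, standing loose on the board between the fence and the rail, number 2 from the post; origin: centre of its underside. 5 to 28 mm short of the fence at the start; the rail pushes it back as it swings shut.
- tin2: Open round aluminium tin, 54 mm diameter, 24 mm high, 30 g, standing loose on the board between the fence and the rail, number 3 from the post; origin: centre of its underside. 5 to 28 mm short of the fence at the start; the rail pushes it back as it swings shut.
- tin3: Open round aluminium tin, 54 mm diameter, 24 mm high, 30 g, standing loose on the board between the fence and the rail, number 4 from the post; origin: centre of its underside. 5 to 28 mm short of the fence at the start; the rail pushes it back as it swings shut.
- tin_spare: Bystander: one more such open tin, on the board's left part, outside the lane.
- lids: Bystander: loose stack of three aluminium lids, 57 mm across, 26 mm high, on the board's near left corner.
- pot: Bystander: steel pouring pot 124 mm across, 70 mm high, with a wooden handle, on the table to the right; origin: centre of its underside.
- spatula: Bystander: spatula lying on the table to the right.
- spray: Bystander: amber bottle 60 mm across, 160 mm high, on the table to the left; origin: centre of its underside.
- jar: Bystander: amber jar with a metal lid, 72 mm across, 75 mm high, on the table to the left; origin: centre of its underside.
Mind the look-alikes: they are no part of the job. What is shaped like the tin0 but green is not meant.

How it is judged:
By the outcome, as a careful person would: the job done as asked, in the order asked, and still so for the second after the job is handed in, with the robot touching nothing.
It also fails if it takes over 67 s, if anything falls off the work surface, if the arm or the gripper's body presses on something with over 40 N, if the wrist force passes 120 N, or if a joint passes its speed limit or range.

## Robot

A 6-joint arm with a two-finger parallel gripper is mounted at the origin on the work surface. World frame = base frame: x ahead of the robot, y to its left, z up, the work surface at z = 0. Lengths are in mm, angles in degrees, forces in N, time in s.
With the tool pointing down it reaches from about 350 to 850 mm from the base axis. Payload 8.1 kg.
Tool frame: the origin (TCP) lies midway between the tips of the shut fingers; the grasp point (between the pads) lies 19 mm behind it; z points along the fingers, y is the line along which they close (so a half turn about z gives the same grasp; the last joint's range is limited). The gripper opens to 85 mm and grips with 20 to 120 N. Pads are 22 mm wide; open, the fingers measure 114 mm over their backs; the gripper's body (76 mm by 85 mm) begins 54 mm behind the grasp point. The pads swing forward as they close: fully open they stand 13 mm farther back than shut.
Start: joints at [69.763, 7.471, 85.268, -0, 87.261, -4.893], TCP at [158.744, 578.624, 231.292] pointing down, gripper open.
Joint ranges: [-169.43, 169.43], [-51.17, 129.36], [1.28, 143.12], [-76.62, 256.62], [0, 156.53], [-152.29, 152.29]. Speed limits (degrees/s): [136.94, 136.94, 159.86, 180, 180, 180].

## Interface

Orientations are given as [roll, pitch, yaw] about the fixed x, y, z axes, in that order (R = Rz(yaw) Ry(pitch) Rx(roll)).
In Python, from bench import sense, snapshot, camera_params, hand_in, masks_of, pinpoint gives the robot as it stands.
- The arm moves only by the tool step_arm, never from a script. Its argument "targets" is a list of rows, each an object with "angular": the turn, a rotation vector about the tool's x, y, z scaled (see below), a list of three; "dp": the shift along the tool's x, y, z scaled (see below), a list of three; "fingers": the closure, from 0 (fully open) to 1 (shut). A call has exactly 8 rows; each row is the pose to reach, as a shift and turn from the pose commanded when the call began, along the tool's axes at that moment, turning the shorter way round; what a row does not reach only later rows make up. The controller multiplies each number of a shift by 0.2 m and each number of a turn by 180 degrees. A row lasts 1/8 s, in which the tool goes at most 62.5 mm and 10.7 degrees, less where a joint would pass 70% of its speed; a pose out of reach is approached as far as the arm can. A call with a number of a shift or a turn outside -1 to 1 is refused whole. A call with a gripper value outside its range is refused whole. The fingers move at their own pace and stop on an object; "newtons" is the grip in N (left out, the last holds). Time passes only in rows, so rows that repeat a pose let the fingers close, or fill a call up. It gives the time, the measured TCP pose, the force, the opening and the grip force at its end, in the units of the state.
- sense(): the state, without advancing time (a new reading comes with each control period).
- snapshot(name): name is "scene" or "top" or "wrist"; returns the picture (400x640x3 uint8, blue, green, red); there is no depth.
- camera_params(name): a dict with "vfov" (degrees; the focal length in pixels is half the picture's height over the tangent of half this angle, whatever the lens; pixels are square), "cx", "cy" (the principal point, pixels), "R" (3x3) and "t" (3): a world point X has camera coordinates R X + t. Camera axes: x right, y down, z forward; pixel columns grow to the right and rows downward; lengths in mm; the calibration is good to about 2 mm. A picture is of the moment at which its call begins: read the wrist's pose just before it. camera_params takes no time and is no camera call; for the wrist camera it gives the pose at the moment of the call.
- hand_in(): hands the job in; it is judged then, once.
Trained networks look in the newest picture that a camera, given by its name, has taken for a name from the list of things; names that differ only in an ending like _2 or _b are one class to them, and where a whole thing is asked for, a point or a joint stands for the part that bears it (a point fixed in the world has none). Each returns a list of dicts, best first, with "conf" (0 to 1); they miss things now and then, are a little off and sometimes report something else, mostly with a low value. They report only what shows in the picture. A call takes as long as a camera call. They do not tell look-alikes from the thing itself.
- masks_of(camera, label): "pixels" (400x640 bool, what is visible of it) and "at" ([column, row] in pixels, amid what is visible of it).
- pinpoint(camera, label): "at" ([column, row] in pixels: a listed point, or the origin of a listed thing).
The state is a dict: "time": time; "joint_pos": joint angles; "qd": joint speeds; "joint_efforts": joint torques, N m; "tool_pos": TCP position; "tcp_rot": TCP orientation; "ft_force": force on the tool from outside, world axes, zero at the start; "wrist_torque": the same for the moment, N m; "finger_gap": finger opening in mm; "grip_force": force on a finger pad.
Only numpy, scipy, OpenCV 4.12 (cv2) and the standard library are available. Lean on these libraries where they do the work, as an engineer would, in place of code of your own. Each camera call takes 0.05 s, during which the arm holds its last target. There are 200 camera calls.

## Working session

There is one attempt and no reset: what is moved stays moved. The work goes in short steps, Python scripts to look and compute and a tool call to move; the robot and the scene stay as the last step left them, time stands still between calls to the robot, and variables do not carry over. Pictures are saved under pics/ and viewed, at most 10 in all, crops included, and the job is handed in when it is done.

Besides the shell and the picture viewer there is one more tool, called after "Emit:" in YAML: its name, and indented under it one key for each argument. step_arm: Moves the arm, as the interface text tells. Its arguments: {"type":"object","properties":{"targets":{"type":"array","items":{"type":"object","properties":{"angular":{"type":"array","items":{"type":"number","minimum":-1,"maximum":1}},"dp":{"type":"array","items":{"type":"number","minimum":-1,"maximum":1}},"fingers":{"type":"number"}}}},"newtons":{"type":"number"}},"required":["targets"]}

```bash
mkdir -p pics
cat > h.py <<'E'
import numpy as np, cv2
from bench import *
from scipy.spatial.transform import Rotation as Ro
def ray(cam,px,z,P=None):
    p=P or camera_params(cam); R=np.array(p["R"]);t=np.array(p["t"]).ravel()
    f=200/np.tan(np.radians(p["vfov"])/2)
    d=R.T@np.array([(px[0]-p["cx"])/f,(px[1]-p["cy"])/f,1]); c=-R.T@t
    return c+d*(z-c[2])/d[2]
Z=dict(post=12,stop=38,rail_seat=12,rail_handle=64,rail_tip=24,tin0=12,board=0,rail=12,lids=12,tin_spare=12,pot=0,spray=0,jar=0,fittings=12,spatula=0)
def find(cam,names):
    P=camera_params(cam)
    for n in names:
        for r in pinpoint(cam,n)[:6]:
            print(cam,n,round(r["conf"],2),np.round(r["at"]),np.round(ray(cam,r["at"],Z[n],P),1))
E
python3 - <<'E'
from h import *
for c in("top","scene"):
    cv2.imwrite(f"pics/{c}0.png",snapshot(c))
    find(c,["board","fittings","post","stop","rail_seat","rail_handle","rail_tip","tin0","tin_spare","lids","pot"])
print(sense()); print(camera_params("top"))
E
```

```text
top board 0.73 [310. 144.] [694.7 -51.4   0. ]
top post 0.95 [236. 164.] [622.5 203.   12. ]
top stop 0.89 [312. 145.] [681.7 -56.5  38. ]
top rail_seat 0.86 [259. 165.] [620.4 122.9  12. ]
top rail_handle 0.59 [309. 194.] [513.1 -44.5  64. ]
top rail_handle 0.24 [163. 222.] [423.1 430.8  64. ]
top rail_tip 0.66 [258. 167.] [611.1 126.4  24. ]
top rail_tip 0.65 [332. 207.] [ 474.5 -122.6   24. ]
top rail_tip 0.33 [260. 144.] [691.1 120.1  24. ]
top tin0 0.79 [249. 151.] [669.6 157.4  12. ]
top tin0 0.72 [260. 144.] [694.7 121.3  12. ]
top tin0 0.7 [280. 146.] [685.9  51.1  12. ]
top tin0 0.51 [296. 137.] [716.3  -2.5  12. ]
top tin0 0.48 [200. 156.] [653.7 325.3  12. ]
top tin_spare 0.53 [237. 192.] [529.5 196.4  12. ]
top tin_spare 0.37 [310. 194.] [518.7 -49.7  12. ]
top lids 0.67 [243. 210.] [465.1 176.8  12. ]
top lids 0.35 [421. 239.] [ 365.4 -419.7   12. ]
top pot 0.57 [421. 170.] [ 602.3 -430.9    0. ]
scene board 0.6 [314. 250.] [586.9  40.    0. ]
scene board 0.53 [378. 252.] [446.4 156.7   0. ]
scene post 0.89 [337. 297.] [640.3 213.1  12. ]
scene post 0.21 [281. 266.] [697
[... 1229 characters left out ...]
9332e+01, -2.49810701e-04,
        1.10812154e-03,  1.10230485e-05]), 'tool_pos': array([158.73296178, 578.61545819, 231.27294112]), 'tcp_rot': array([-1.79997201e+02, -3.27176743e-04,  1.64657102e+02]), 'ft_force': array([0.37304745, 1.02722793, 1.01869987]), 'wrist_torque': array([-0.02245288, -0.04916974,  0.05155177]), 'grip_force': 0.0, 'finger_gap': 85.22842313535476}
{'vfov': 42.47338022824299, 'cx': 298.1654232363918, 'cy': 191.6096845187814, 'R': array([[-4.80705711e-03, -9.99988426e-01,  2.01771413e-04],
       [-9.89502922e-01,  4.72750881e-03, -1.44435514e-01],
       [ 1.44432888e-01, -8.93963166e-04, -9.89514195e-01]]), 't': array([  -7.51610632,  524.34383326, 1675.6716847 ])}
```

View pics/top0.png

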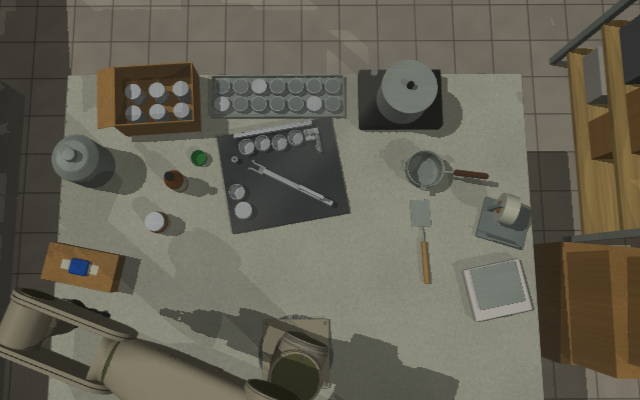

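View pics/scene0.png

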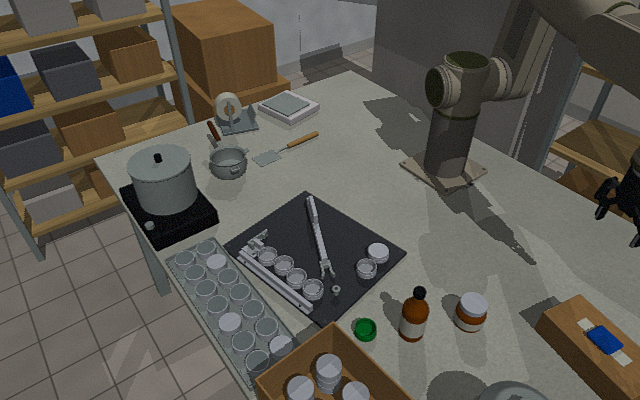

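Board, rail, fittings found. The post is at about (630,207), the handle at about (520,-45) and the rail yaw is about -30°. The scene and top views agree within about 15 mm, so I'll go above the rail and look with the wrist camera.

Emit:
step_arm:
  targets:
    - {"dp":[-0.85,-0.84,0],"angular":[0,0,0.25],"fingers":0}
    - {"dp":[-0.85,-0.84,0],"angular":[0,0,0.25],"fingers":0}
    - {"dp":[-0.85,-0.84,0],"angular":[0,0,0.25],"fingers":0}
    - {"dp":[-0.85,-0.84,0],"angular":[0,0,0.25],"fingers":0}
    - {"dp":[-0.85,-0.84,0],"angular":[0,0,0.25],"fingers":0}
    - {"dp":[-0.85,-0.84,0],"angular":[0,0,0.25],"fingers":0}
    - {"dp":[-0.85,-0.84,0],"angular":[0,0,0.25],"fingers":0}
    - {"dp":[-0.85,-0.84,0],"angular":[0,0,0.25],"fingers":0}

```text
time: 2.2
tool_pos: [277.6, 372.4, 231.2]
tcp_rot: [-180.0, 0.0, 119.8]
ft_force: [-0.4, -0.9, 0.7]
finger_gap: 85.7
grip_force: 0.0
```

```bash
cat >> h.py <<'E'
def go(x,y,z,yaw):
    s=sense(); R=Ro.from_euler("xyz",s["tcp_rot"],degrees=True); T=Ro.from_euler("xyz",[180,0,yaw],degrees=True)
    d=R.inv().apply(np.array([x,y,z])-s["tool_pos"])
    print("dp",np.round(d/200,4),"ang",np.round((R.inv()*T).as_rotvec()/np.pi,4))
def st():
    s=sense(); print({k:np.round(s[k],1).tolist() for k in("time","tool_pos","tcp_rot","ft_force","wrist_torque","finger_gap","grip_force","joint_pos")})
E
python3 -c "
from h import *
st();go(480,0,231,59.6);p=camera_params('wrist');s=sense();R=np.array(p['R']);print(-R.T@p['t']-s['tool_pos'],R,p['vfov'])"
```

```text
{'time': 2.2, 'tool_pos': [277.6, 372.4, 231.2], 'tcp_rot': [-180.0, 0.0, 119.8], 'ft_force': [-0.4, -0.9, 0.7], 'wrist_torque': [0.0, 0.0, -0.0], 'finger_gap': 85.7, 'grip_force': 0.0, 'joint_pos': [47.0, -14.0, 105.9, 0.0, 88.1, 17.2]}
dp [-2.1185e+00 -4.7100e-02  9.0000e-04] ang [-1.000e-04  1.000e-04  3.344e-01]
[-39.89201869  68.19043825 142.27389565] [[ 0.86760575  0.49724847 -0.00205242]
 [ 0.47420689 -0.8261464   0.30431884]
 [ 0.14962648 -0.26500205 -0.95256802]] 67.7124501168782
```

Emit:
step_arm:
  targets:
    - {"dp":[-1,-0.02,-0.1],"angular":[0,0,0.25],"fingers":0}
    - {"dp":[-1,-0.02,-0.1],"angular":[0,0,0.25],"fingers":0}
    - {"dp":[-1,-0.02,-0.1],"angular":[0,0,0.25],"fingers":0}
    - {"dp":[-1,-0.02,-0.1],"angular":[0,0,0.25],"fingers":0}
    - {"dp":[-1,-0.02,-0.1],"angular":[0,0,0.334],"fingers":0}
    - {"dp":[-1,-0.02,-0.1],"angular":[0,0,0.334],"fingers":0}
    - {"dp":[-1,-0.02,-0.1],"angular":[0,0,0.334],"fingers":0}
    - {"dp":[-1,-0.02,-0.1],"angular":[0,0,0.334],"fingers":0}

```text
time: 3.2
tool_pos: [373.6, 196.2, 251.3]
tcp_rot: [-180.0, 0.0, 59.7]
ft_force: [0.3, -0.1, 0.0]
finger_gap: 85.4
grip_force: 0.0
```

```bash
python3 -c "
from h import *
st();go(520,-45,251,59.6)"
```

```text
{'time': 3.2, 'tool_pos': [373.6, 196.2, 251.3], 'tcp_rot': [-180.0, 0.0, 59.7], 'ft_force': [0.3, -0.1, 0.0], 'wrist_torque': [0.0, 0.0, -0.0], 'finger_gap': 85.4, 'grip_force': 0.0, 'joint_pos': [20.7, -21.6, 109.9, 0.0, 91.7, 51.0]}
dp [-6.731e-01  1.240e+00  1.200e-03] ang [-0.      0.      0.0008]
```

Emit:
step_arm:
  targets:
    - {"dp":[-0.6,1,0],"fingers":0}
    - {"dp":[-0.6,1,0],"fingers":0}
    - {"dp":[-0.6,1,0],"fingers":0}
    - {"dp":[-0.6,1,0],"fingers":0}
    - {"dp":[-0.6,1,0],"fingers":0}
    - {"dp":[-0.6,1,0],"fingers":0}
    - {"dp":[-0.6,1,0],"fingers":0}
    - {"dp":[-0.6,1,0],"fingers":0}

```text
validation failed for argument at $.ta...
```

Run:
```python
from h import *
st();cv2.imwrite("pics/w1.png",snapshot("wrist"))
find("wrist",["post","stop","rail_seat","rail_handle","rail_tip","tin0"])
```

```text
{'time': 3.2, 'tool_pos': [373.6, 196.2, 251.3], 'tcp_rot': [-180.0, 0.0, 59.7], 'ft_force': [0.3, -0.1, 0.0], 'wrist_torque': [0.0, 0.0, -0.0], 'finger_gap': 85.4, 'grip_force': 0.0, 'joint_pos': [20.7, -21.6, 109.9, 0.0, 91.7, 51.0]}
wrist post 0.96 [510.  50.] [632.3 207.9  12. ]
wrist stop 0.72 [621. 219.] [674.1 -46.7  38. ]
wrist stop 0.54 [514. 188.] [569.9  61.2  38. ]
wrist stop 0.37 [430. 109.] [518.6 198.8  38. ]
wrist rail_seat 0.88 [511. 125.] [605.2 126.1  12. ]
wrist rail_seat 0.59 [514.  53.] [635.7 202.6  12. ]
wrist rail_seat 0.47 [426. 111.] [521.3 194.6  12. ]
wrist rail_handle 0.73 [598. 142.] [655.1  80.1  64. ]
wrist rail_handle 0.58 [517. 288.] [518.4 -52.6  64. ]
wrist rail_handle 0.43 [581. 100.] [650.9 133.   64. ]
wrist rail_tip 0.79 [494. 318.] [ 484.9 -124.1   24. ]
wrist tin0 0.98 [622. 168.] [711.8   2.7  12. ]
wrist tin0 0.66 [580. 104.] [685.4 108.   12. ]
wrist tin0 0.59 [601. 141.] [696.3  50.8  12. ]
```

View pics/w1.png

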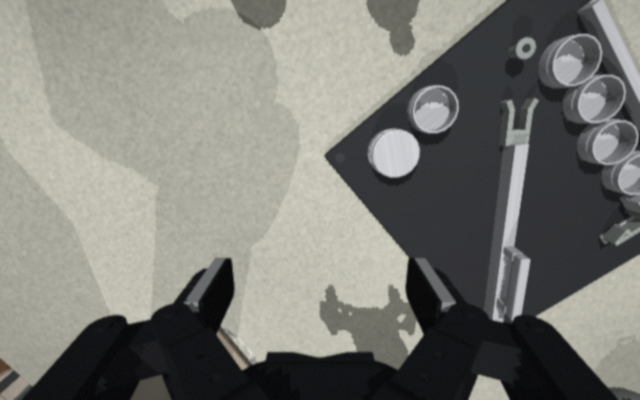

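The wrist view shows the post ring at pixel (525,48), the fork around (515,125) and the handle at about (515,285). The last move was refused because it lacked angular, so I'll repeat it.

Emit:
step_arm:
  targets:
    - {"dp":[-0.6,1,0],"angular":[0,0,0],"fingers":0}
    - {"dp":[-0.6,1,0],"angular":[0,0,0],"fingers":0}
    - {"dp":[-0.6,1,0],"angular":[0,0,0],"fingers":0}
    - {"dp":[-0.6,1,0],"angular":[0,0,0],"fingers":0}
    - {"dp":[-0.6,1,0],"angular":[0,0,0],"fingers":0}
    - {"dp":[-0.6,1,0],"angular":[0,0,0],"fingers":0}
    - {"dp":[-0.6,1,0],"angular":[0,0,0],"fingers":0}
    - {"dp":[-0.6,1,0],"angular":[0,0,0],"fingers":0}

```text
time: 4.55
tool_pos: [485.0, -8.0, 251.5]
tcp_rot: [180.0, -0.0, 59.6]
ft_force: [-0.3, -0.4, 0.1]
finger_gap: 85.3
grip_force: 0.0
```

Run:
```python
from h import *
st();cv2.imwrite("pics/w2.png",snapshot("wrist"))
find("wrist",["post","stop","rail_seat","rail_handle","rail_tip","tin0"])
```

```text
{'time': 4.6, 'tool_pos': [485.0, -8.0, 251.5], 'tcp_rot': [180.0, -0.0, 59.6], 'ft_force': [-0.3, -0.4, 0.1], 'wrist_torque': [0.0, -0.0, -0.0], 'finger_gap': 85.3, 'grip_force': 0.0, 'joint_pos': [-7.0, -11.1, 101.3, 0.0, 89.7, 23.4]}
wrist stop 0.62 [488. 125.] [681.2 -55.3  38. ]
wrist rail_seat 0.68 [352.  14.] [605.  126.9  12. ]
wrist rail_handle 0.58 [363. 197.] [516.7 -51.1  64. ]
wrist rail_tip 0.6 [362. 246.] [ 481.9 -126.2   24. ]
wrist rail_tip 0.24 [364. 197.] [516.2 -64.6  24. ]
wrist tin0 0.9 [455.  34.] [696.   50.2  12. ]
wrist tin0 0.57 [484.  67.] [712.3   1.   12. ]
wrist tin0 0.36 [364. 245.] [ 483.5 -131.4   12. ]
wrist tin0 0.17 [488. 126.] [692.9 -65.   12. ]
```

View pics/w2.png

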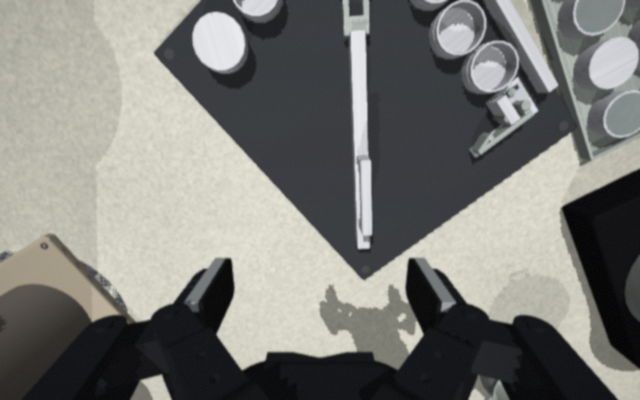

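```bash
python3 -c "
from h import *
go(517,-51.3,46,63.9)"
```

```text
dp [-0.1025  0.2444  1.0267] ang [ 0.     -0.     -0.0242]
```

Emit:
step_arm:
  targets:
    - {"dp":[-0.1025,0.2444,0.2],"angular":[0,0,-0.024],"fingers":0}
    - {"dp":[-0.1025,0.2444,0.5],"angular":[0,0,-0.024],"fingers":0}
    - {"dp":[-0.1025,0.2444,0.7],"angular":[0,0,-0.024],"fingers":0}
    - {"dp":[-0.1025,0.2444,0.85],"angular":[0,0,-0.024],"fingers":0}
    - {"dp":[-0.1025,0.2444,0.95],"angular":[0,0,-0.024],"fingers":0}
    - {"dp":[-0.1025,0.2444,1.0],"angular":[0,0,-0.024],"fingers":0}
    - {"dp":[-0.1025,0.2444,1.0],"angular":[0,0,-0.024],"fingers":0}
    - {"dp":[-0.1025,0.2444,1.0],"angular":[0,0,-0.024],"fingers":0.5}

```text
time: 5.9
tool_pos: [517.9, -51.6, 52.4]
tcp_rot: [179.9, -0.0, 63.9]
ft_force: [-0.0, 0.7, -0.4]
finger_gap: 69.8
grip_force: 0.0
```

Run:
```python
from h import *
st();go(517,-51.3,46,63.9);cv2.imwrite("pics/w3.png",snapshot("wrist"))
find("wrist",["rail_handle","rail_seat"])
```

```text
{'time': 5.9, 'tool_pos': [517.9, -51.6, 52.4], 'tcp_rot': [179.9, -0.0, 63.9], 'ft_force': [-0.0, 0.7, -0.4], 'wrist_torque': [-0.1, -0.0, 0.0], 'finger_gap': 69.8, 'grip_force': 0.0, 'joint_pos': [-11.3, 4.6, 107.9, -0.0, 67.4, 14.8]}
dp [-0.0006 -0.0047  0.0322] ang [ 0.0005 -0.0001 -0.0002]
wrist rail_seat 0.42 [322. 346.] [ 476.7 -137.3   12. ]
```

View pics/w3.png

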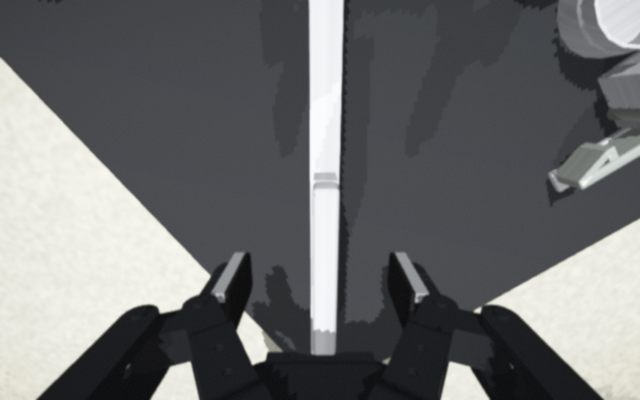

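The handle is centred between the fingers (bar at column 324, rows 175–350) and parallel to the pads. Closing now.

Emit:
step_arm:
  newtons: 100
  targets:
    - {"dp":[0,0,0.03],"angular":[0,0,0],"fingers":0.5}
    - {"dp":[0,0,0.03],"angular":[0,0,0],"fingers":0.7}
    - {"dp":[0,0,0.03],"angular":[0,0,0],"fingers":1}
    - {"dp":[0,0,0.03],"angular":[0,0,0],"fingers":1}
    - {"dp":[0,0,0.03],"angular":[0,0,0],"fingers":1}
    - {"dp":[0,0,0.03],"angular":[0,0,0],"fingers":1}
    - {"dp":[0,0,0.03],"angular":[0,0,0],"fingers":1}
    - {"dp":[0,0,0.03],"angular":[0,0,0],"fingers":1}

```text
time: 7.05
tool_pos: [516.9, -51.4, 45.2]
tcp_rot: [-180.0, 0.0, 63.9]
ft_force: [0.6, -0.2, -2.1]
finger_gap: 10.1
grip_force: 97.7
```

Run:
```python
from h import *
st();cv2.imwrite("pics/w4.png",snapshot("wrist"))
find("wrist",["rail_seat","rail_tip"]);
for c in("top","scene"):
  snapshot(c); find(c,["post","rail_seat"])
```

```text
{'time': 7.0, 'tool_pos': [516.9, -51.4, 45.2], 'tcp_rot': [-180.0, 0.0, 63.9], 'ft_force': [0.6, -0.2, -2.1], 'wrist_torque': [-0.1, -0.1, -0.0], 'finger_gap': 10.1, 'grip_force': 97.7, 'joint_pos': [-11.3, 5.2, 108.2, -0.0, 66.7, 14.8]}
wrist rail_tip 0.97 [319. 351.] [ 479.8 -123.9   24. ]
top post 0.87 [234. 160.] [636.4 206.9  12. ]
top post 0.36 [258. 168.] [610.7 125.3  12. ]
top post 0.3 [236. 191.] [531.5 201.2  12. ]
top rail_seat 0.6 [257. 170.] [604.4 129.3  12. ]
scene post 0.84 [337. 297.] [641.3 212.3  12. ]
scene rail_seat 0.95 [325. 271.] [613.9 126.1  12. ]
```

Run:
```python
import cv2
i=cv2.imread("pics/w1.png")[20:160,460:580]; cv2.imwrite("pics/c1.png",cv2.resize(i,None,fx=4,fy=4,interpolation=cv2.INTER_CUBIC))
```

```text
(no output)
```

View pics/c1.png

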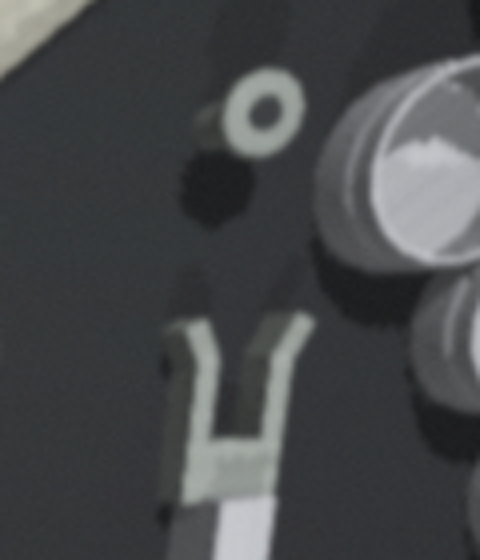

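Run:
```python
from h import *
s=sense();p=camera_params("wrist");Rt=Ro.from_euler("xyz",s["tcp_rot"],degrees=True).as_matrix()
R=np.array(p["R"]);C=Rt.T@(-R.T@p["t"]-s["tool_pos"]);Rc=R@Rt
T=Ro.from_euler("xyz",[180,0,59.7],degrees=True).as_matrix()
c=T@C+np.array([373.6,196.2,251.3]);p=dict(p);p["R"]=Rc@T.T;p["t"]=-p["R"]@c
r=lambda x,y,z:ray("wrist",(460+x/4,20+y/4),z,p)[:2]
post=r(264,112,35);print("post",post)
b=r(238,438,26);m=r(250,317,26);print("slot bottom",b,"mouth",m,m-b,np.linalg.norm(m-b))
psi=np.radians(s["tcp_rot"][2]-90);u=np.array([-np.sin(psi),np.cos(psi)]);v=np.array([np.cos(psi),np.sin(psi)])
seat=s["tool_pos"][:2]+200*u;print("seat",seat,"u",u,"b rel",(b-seat)@u,(b-seat)@v,"m rel",(m-seat)@u,(m-seat)@v,"post rel",(post-seat)@u,(post-seat)@v)
for q,w in ((r(210,320,26),r(290,315,26)),(r(213,440,26),r(262,440,26))):print("width",(w-q)@v)
```

```text
post [634.94826179 204.25192559]
slot bottom [605.55789998 121.3312326 ] mouth [619.77852425 152.70807977] [14.22062427 31.37684717] 34.44898682121665
seat [605.0290901  128.12755924] u [0.44063606 0.89768583] b rel -5.8679534492240695 3.469411764551833 m rel 28.564717720626422 2.4092942629015006 post rel 81.51923143932316 -6.685124617894068
width 23.005374537640144
width 14.63952143631635
```

Emit:
step_arm:
  targets:
    - {"dp":[0,0,-0.008],"angular":[0,0,0],"fingers":1}
    - {"dp":[0.02,-0.0225,-0.008],"angular":[0,0,0],"fingers":1}
    - {"dp":[0.06,-0.0425,-0.008],"angular":[0,0,0],"fingers":1}
    - {"dp":[0.12,-0.0425,-0.008],"angular":[0,0,0],"fingers":1}
    - {"dp":[0.17,-0.0425,-0.008],"angular":[0,0,0],"fingers":1}
    - {"dp":[0.2,-0.0425,-0.008],"angular":[0,0,0],"fingers":1}
    - {"dp":[0.21,-0.0425,-0.008],"angular":[0,0,0],"fingers":1}
    - {"dp":[0.21,-0.0425,-0.008],"angular":[0,0,0],"fingers":1}

```text
time: 8.5
tool_pos: [527.9, -9.9, 46.8]
tcp_rot: [-180.0, 0.0, 63.9]
ft_force: [-1.0, 0.3, -3.6]
finger_gap: 10.3
grip_force: 97.5
```

Run:
```python
from h import *
st()
for c,(x,y) in (("top",(234,162)),("scene",(335,285))):
  i=snapshot(c); find(c,["post","rail_seat"])
  cv2.imwrite(f"pics/{c}5.png",cv2.resize(i[y-25:y+25,x-33:x+33],None,fx=6,fy=6,interpolation=cv2.INTER_CUBIC))
a=cv2.imread("pics/top5.png");b=cv2.imread("pics/scene5.png");cv2.imwrite("pics/c5.png",np.hstack([a,b]))
```

```text
{'time': 8.5, 'tool_pos': [527.9, -9.9, 46.8], 'tcp_rot': [-180.0, 0.0, 63.9], 'ft_force': [-1.0, 0.3, -3.6], 'wrist_torque': [-0.3, 0.1, 0.0], 'finger_gap': 10.3, 'grip_force': 97.5, 'joint_pos': [-6.6, 6.3, 106.8, -0.0, 67.0, 19.5]}
top post 0.65 [236. 163.] [626.3 201.4  12. ]
top rail_seat 0.71 [247. 168.] [611.9 162.4  12. ]
scene post 0.56 [334. 296.] [645.  206.8  12. ]
scene post 0.18 [233. 173.] [ 601.7 -403.1   12. ]
scene rail_seat 0.71 [332. 281.] [619.7 165.6  12. ]
```

View pics/c5.png

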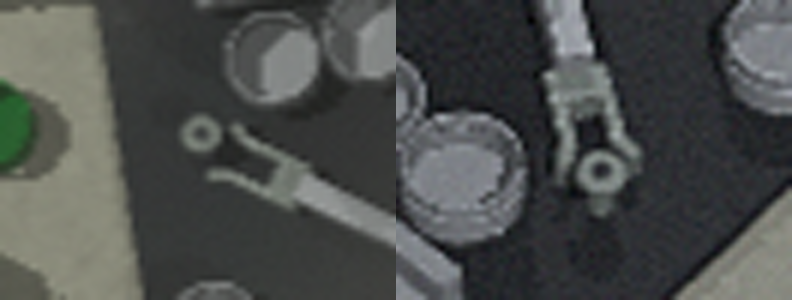

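Top and scene crops show the head (crop pixels (201,133) and (601,170)) just ahead of the mouth, roughly centred within about 2 mm. I'll advance slowly and watch the force.

Emit:
step_arm:
  targets:
    - {"dp":[0.015,0.002,0],"angular":[0,0,0],"fingers":1}
    - {"dp":[0.03,0.003,0],"angular":[0,0,0],"fingers":1}
    - {"dp":[0.042,0.003,0],"angular":[0,0,0],"fingers":1}
    - {"dp":[0.052,0.003,0],"angular":[0,0,0],"fingers":1}
    - {"dp":[0.062,0.003,0],"angular":[0,0,0],"fingers":1}
    - {"dp":[0.072,0.003,0],"angular":[0,0,0],"fingers":1}
    - {"dp":[0.08,0.003,0],"angular":[0,0,0],"fingers":1}
    - {"dp":[0.08,0.003,0],"angular":[0,0,0],"fingers":1}

```text
time: 9.8
tool_pos: [535.5, 4.2, 46.9]
tcp_rot: [180.0, -0.0, 63.9]
ft_force: [-1.2, 0.3, -4.5]
finger_gap: 10.1
grip_force: 97.5
```

```bash
python3 -c "
from h import *
st()"
```

```text
{'time': 9.8, 'tool_pos': [535.5, 4.2, 46.9], 'tcp_rot': [180.0, -0.0, 63.9], 'ft_force': [-1.2, 0.3, -4.5], 'wrist_torque': [-0.2, 0.1, 0.0], 'finger_gap': 10.1, 'grip_force': 97.5, 'joint_pos': [-5.0, 7.4, 105.6, -0.0, 67.1, 21.1]}
```

Emit:
step_arm:
  targets:
    - {"dp":[0.007,0,0],"angular":[0,0,0],"fingers":1}
    - {"dp":[0.014,0,0],"angular":[0,0,0],"fingers":1}
    - {"dp":[0.021,0,0],"angular":[0,0,0],"fingers":1}
    - {"dp":[0.028,0,0],"angular":[0,0,0],"fingers":1}
    - {"dp":[0.033,0,0],"angular":[0,0,0],"fingers":1}
    - {"dp":[0.038,0,0],"angular":[0,0,0],"fingers":1}
    - {"dp":[0.04,0,0],"angular":[0,0,0],"fingers":1}
    - {"dp":[0.04,0,0],"angular":[0,0,0],"fingers":1}

```text
time: 10.8
tool_pos: [539.0, 11.3, 46.9]
tcp_rot: [-180.0, 0.0, 63.9]
ft_force: [-0.4, -0.1, -3.5]
finger_gap: 10.2
grip_force: 97.5
```

```bash
python3 -c "
from h import *
st()"
```

```text
{'time': 10.8, 'tool_pos': [539.0, 11.3, 46.9], 'tcp_rot': [-180.0, 0.0, 63.9], 'ft_force': [-0.4, -0.1, -3.5], 'wrist_torque': [-0.2, 0.1, -0.0], 'finger_gap': 10.2, 'grip_force': 97.5, 'joint_pos': [-4.2, 7.9, 105.0, -0.0, 67.1, 21.9]}
```

Emit:
step_arm:
  targets:
    - {"dp":[0.006,0,0],"angular":[0,0,0],"fingers":1}
    - {"dp":[0.012,0,0],"angular":[0,0,0],"fingers":1}
    - {"dp":[0.018,0,0],"angular":[0,0,0],"fingers":1}
    - {"dp":[0.024,0,0],"angular":[0,0,0],"fingers":1}
    - {"dp":[0.03,0,0],"angular":[0,0,0],"fingers":1}
    - {"dp":[0.036,0,0],"angular":[0,0,0],"fingers":1}
    - {"dp":[0.04,0,0],"angular":[0,0,0],"fingers":1}
    - {"dp":[0.04,0,0],"angular":[0,0,0],"fingers":1}

```text
time: 11.8
tool_pos: [542.5, 18.5, 46.9]
tcp_rot: [180.0, 0.0, 63.9]
ft_force: [-0.1, 0.2, -2.8]
finger_gap: 10.0
grip_force: 97.5
```

```bash
python3 -c "
from h import *
st()"
```

```text
{'time': 11.8, 'tool_pos': [542.5, 18.5, 46.9], 'tcp_rot': [180.0, 0.0, 63.9], 'ft_force': [-0.1, 0.2, -2.8], 'wrist_torque': [-0.2, 0.1, -0.0], 'finger_gap': 10.0, 'grip_force': 97.5, 'joint_pos': [-3.5, 8.5, 104.4, -0.0, 67.2, 22.7]}
```

Emit:
step_arm:
  targets:
    - {"dp":[0.002,0,0],"angular":[0,0,0],"fingers":1}
    - {"dp":[0.004,0,0],"angular":[0,0,0],"fingers":1}
    - {"dp":[0.006,0,0],"angular":[0,0,0],"fingers":1}
    - {"dp":[0.008,0,0],"angular":[0,0,0],"fingers":1}
    - {"dp":[0.01,0,0],"angular":[0,0,0],"fingers":1}
    - {"dp":[0.012,0,0],"angular":[0,0,0],"fingers":1}
    - {"dp":[0.014,0,0],"angular":[0,0,0],"fingers":1}
    - {"dp":[0.015,0,0],"angular":[0,0,0],"fingers":1}

```text
time: 12.8
tool_pos: [543.8, 21.2, 46.9]
tcp_rot: [-180.0, 0.0, 63.9]
ft_force: [-0.3, 0.0, -3.5]
finger_gap: 10.4
grip_force: 97.5
```

Run:
```python
from h import *
st()
for c,(x,y) in (("top",(234,162)),("scene",(335,290))):
  i=snapshot(c); find(c,["rail_seat"])
  cv2.imwrite(f"pics/{c}6.png",cv2.resize(i[y-25:y+25,x-33:x+33],None,fx=6,fy=6,interpolation=cv2.INTER_CUBIC))
a=cv2.imread("pics/top6.png");b=cv2.imread("pics/scene6.png");cv2.imwrite("pics/c6.png",np.hstack([a,b]))
```

```text
{'time': 12.8, 'tool_pos': [543.8, 21.2, 46.9], 'tcp_rot': [-180.0, 0.0, 63.9], 'ft_force': [-0.3, 0.0, -3.5], 'wrist_torque': [-0.2, 0.1, 0.0], 'finger_gap': 10.4, 'grip_force': 97.5, 'joint_pos': [-3.2, 8.7, 104.1, -0.0, 67.2, 23.0]}
top rail_seat 0.52 [236. 158.] [643.3 200.9  12. ]
scene rail_seat 0.6 [333. 290.] [634.6 189.2  12. ]
scene rail_seat 0.53 [470. 323.] [436.2 467.5  12. ]
```

View pics/c6.png

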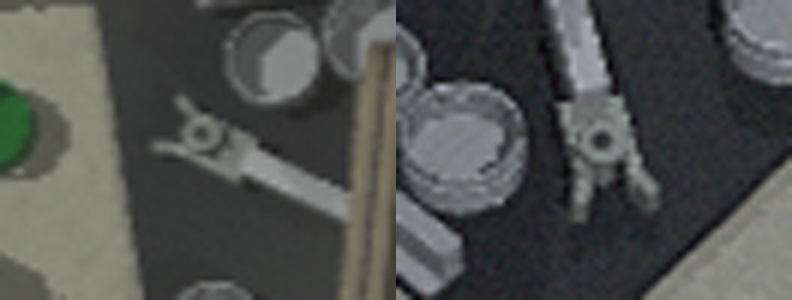

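The post now sits between the tines. I'll keep going until the fork bottoms.

Emit:
step_arm:
  targets:
    - {"dp":[0.001,0,0],"angular":[0,0,0],"fingers":1}
    - {"dp":[0.002,0,0],"angular":[0,0,0],"fingers":1}
    - {"dp":[0.003,0,0],"angular":[0,0,0],"fingers":1}
    - {"dp":[0.004,0,0],"angular":[0,0,0],"fingers":1}
    - {"dp":[0.005,0,0],"angular":[0,0,0],"fingers":1}
    - {"dp":[0.006,0,0],"angular":[0,0,0],"fingers":1}
    - {"dp":[0.007,0,0],"angular":[0,0,0],"fingers":1}
    - {"dp":[0.0075,0,0],"angular":[0,0,0],"fingers":1}

```text
time: 14.0
tool_pos: [544.5, 22.5, 46.9]
tcp_rot: [-180.0, 0.0, 63.9]
ft_force: [-0.3, 0.5, -3.3]
finger_gap: 10.2
grip_force: 97.5
```

```bash
python3 -c "
from h import *
st()"
```

```text
{'time': 14.0, 'tool_pos': [544.5, 22.5, 46.9], 'tcp_rot': [-180.0, 0.0, 63.9], 'ft_force': [-0.3, 0.5, -3.3], 'wrist_torque': [-0.2, 0.1, -0.0], 'finger_gap': 10.2, 'grip_force': 97.5, 'joint_pos': [-3.0, 8.8, 104.0, -0.0, 67.2, 23.1]}
```

Emit:
step_arm:
  targets:
    - {"dp":[0.001,0,0],"angular":[0,0,0],"fingers":1}
    - {"dp":[0.002,0,0],"angular":[0,0,0],"fingers":1}
    - {"dp":[0.003,0,0],"angular":[0,0,0],"fingers":1}
    - {"dp":[0.004,0,0],"angular":[0,0,0],"fingers":1}
    - {"dp":[0.005,0,0],"angular":[0,0,0],"fingers":1}
    - {"dp":[0.006,0,0],"angular":[0,0,0],"fingers":1}
    - {"dp":[0.007,0,0],"angular":[0,0,0],"fingers":1}
    - {"dp":[0.0075,0,0],"angular":[0,0,0],"fingers":1}

```text
time: 15.0
tool_pos: [545.2, 23.8, 46.9]
tcp_rot: [180.0, 0.0, 63.9]
ft_force: [-0.1, 0.0, -4.2]
finger_gap: 10.2
grip_force: 97.5
```

```bash
python3 -c "
from h import *
st()"
```

```text
{'time': 15.0, 'tool_pos': [545.2, 23.8, 46.9], 'tcp_rot': [180.0, 0.0, 63.9], 'ft_force': [-0.1, 0.0, -4.2], 'wrist_torque': [-0.2, 0.1, 0.0], 'finger_gap': 10.2, 'grip_force': 97.5, 'joint_pos': [-2.9, 8.9, 103.9, -0.0, 67.2, 23.3]}
```

Emit:
step_arm:
  targets:
    - {"dp":[0.001,0,0],"angular":[0,0,0],"fingers":1}
    - {"dp":[0.002,0,0],"angular":[0,0,0],"fingers":1}
    - {"dp":[0.003,0,0],"angular":[0,0,0],"fingers":1}
    - {"dp":[0.004,0,0],"angular":[0,0,0],"fingers":1}
    - {"dp":[0.005,0,0],"angular":[0,0,0],"fingers":1}
    - {"dp":[0.006,0,0],"angular":[0,0,0],"fingers":1}
    - {"dp":[0.007,0,0],"angular":[0,0,0],"fingers":1}
    - {"dp":[0.0075,0,0],"angular":[0,0,0],"fingers":1}

```text
time: 16.0
tool_pos: [545.8, 25.2, 46.9]
tcp_rot: [-180.0, 0.0, 63.9]
ft_force: [0.0, 0.9, -3.4]
finger_gap: 10.2
grip_force: 97.5
```

```bash
python3 -c "
from h import *
st()"
```

```text
{'time': 16.0, 'tool_pos': [545.8, 25.2, 46.9], 'tcp_rot': [-180.0, 0.0, 63.9], 'ft_force': [0.0, 0.9, -3.4], 'wrist_torque': [-0.2, 0.1, 0.0], 'finger_gap': 10.2, 'grip_force': 97.5, 'joint_pos': [-2.7, 9.0, 103.8, -0.0, 67.2, 23.4]}
```

Emit:
step_arm:
  targets:
    - {"dp":[0.001,0,0],"angular":[0,0,0],"fingers":1}
    - {"dp":[0.002,0,0],"angular":[0,0,0],"fingers":1}
    - {"dp":[0.003,0,0],"angular":[0,0,0],"fingers":1}
    - {"dp":[0.004,0,0],"angular":[0,0,0],"fingers":1}
    - {"dp":[0.005,0,0],"angular":[0,0,0],"fingers":1}
    - {"dp":[0.006,0,0],"angular":[0,0,0],"fingers":1}
    - {"dp":[0.007,0,0],"angular":[0,0,0],"fingers":1}
    - {"dp":[0.0075,0,0],"angular":[0,0,0],"fingers":1}

```text
time: 17.0
tool_pos: [546.2, 26.0, 46.8]
tcp_rot: [-180.0, 0.1, 63.8]
ft_force: [-2.6, -5.2, -1.6]
finger_gap: 10.1
grip_force: 97.6
```

```bash
python3 -c "
from h import *
st()"
```

```text
{'time': 17.0, 'tool_pos': [546.2, 26.0, 46.8], 'tcp_rot': [-180.0, 0.1, 63.8], 'ft_force': [-2.6, -5.2, -1.6], 'wrist_torque': [-0.9, 0.5, 0.0], 'finger_gap': 10.1, 'grip_force': 97.6, 'joint_pos': [-2.6, 9.1, 103.7, -0.0, 67.3, 23.6]}
```

The force is purely axial at 5.8 N, so the fork has bottomed on the post, which gives the post at about (634.5,205). I'll back off slightly and swing about it.

```bash
cat >> h.py <<'E'
def swing(D,px=200,e=0.7,ax=0,lat=0):
    for k in range(1,9):
        a=np.radians(D*k/8);c,s=np.cos(a),np.sin(a);q=min(1,k/2)
        print([round((px*(1-c)-e*s+ax*q)/200,4),round((e*(1-c)+px*s+lat*q)/200,4)],round(-D*k/8/180,5))
def fs(base=(0,0)):
    s=sense();yw=s["tcp_rot"][2];f=np.radians(yw);u=np.array([np.cos(f),np.sin(f)]);v=np.array([u[1],-u[0]]);F=s["ft_force"]
    print("t",round(s["time"],2),"yaw",round(yw,2),"seat",np.round(s["tool_pos"][:2]+200*u,1),"z",round(s["tool_pos"][2],1),"Fu",round(F[:2]@u,1),"Fv",round(F[:2]@v,1),"Fz",round(F[2],1),"T",np.round(s["wrist_torque"],2))
E
python3 -c "
from h import *
fs();swing(8,ax=-1.0)"
```

```text
t 17.0 yaw 63.85 seat [634.4 205.6] z 46.8 Fu -5.8 Fv -0.0 Fz -1.6 T [-0.94  0.47  0.02]
[np.float64(-0.0024), np.float64(0.0175)] -0.00556
[np.float64(-0.0045), np.float64(0.0349)] -0.01111
[np.float64(-0.0038), np.float64(0.0523)] -0.01667
[np.float64(-0.0028), np.float64(0.0698)] -0.02222
[np.float64(-0.0015), np.float64(0.0872)] -0.02778
[np.float64(0.0001), np.float64(0.1045)] -0.03333
[np.float64(0.002), np.float64(0.1219)] -0.03889
[np.float64(0.0042), np.float64(0.1392)] -0.04444
```

Emit:
step_arm:
  targets:
    - {"dp":[-0.0024,0.0175,0],"angular":[0,0,-0.00556],"fingers":1}
    - {"dp":[-0.0045,0.0349,0],"angular":[0,0,-0.01111],"fingers":1}
    - {"dp":[-0.0038,0.0523,0],"angular":[0,0,-0.01667],"fingers":1}
    - {"dp":[-0.0028,0.0698,0],"angular":[0,0,-0.02222],"fingers":1}
    - {"dp":[-0.0015,0.0872,0],"angular":[0,0,-0.02778],"fingers":1}
    - {"dp":[0.0001,0.1045,0],"angular":[0,0,-0.03333],"fingers":1}
    - {"dp":[0.002,0.1219,0],"angular":[0,0,-0.03889],"fingers":1}
    - {"dp":[0.0042,0.1392,0],"angular":[0,0,-0.04444],"fingers":1}

```text
time: 18.0
tool_pos: [572.1, 15.0, 46.9]
tcp_rot: [180.0, -0.0, 71.9]
ft_force: [-0.1, -0.9, -3.4]
finger_gap: 10.3
grip_force: 97.6
```

```bash
python3 -c "
from h import *
fs();swing(8)"
```

```text
t 18.0 yaw 71.92 seat [634.2 205.1] z 46.9 Fu -0.9 Fv 0.1 Fz -3.4 T [-0.25  0.17  0.06]
[np.float64(0.0001), np.float64(0.0175)] -0.00556
[np.float64(0.0005), np.float64(0.0349)] -0.01111
[np.float64(0.0012), np.float64(0.0523)] -0.01667
[np.float64(0.0022), np.float64(0.0698)] -0.02222
[np.float64(0.0035), np.float64(0.0872)] -0.02778
[np.float64(0.0051), np.float64(0.1045)] -0.03333
[np.float64(0.007), np.float64(0.1219)] -0.03889
[np.float64(0.0092), np.float64(0.1392)] -0.04444
```

Emit:
step_arm:
  targets:
    - {"dp":[0.0,0.0175,0],"angular":[0,0,-0.00556],"fingers":1}
    - {"dp":[0.0,0.0349,0],"angular":[0,0,-0.01111],"fingers":1}
    - {"dp":[0.0005,0.0523,0],"angular":[0,0,-0.01667],"fingers":1}
    - {"dp":[0.0015,0.0698,0],"angular":[0,0,-0.02222],"fingers":1}
    - {"dp":[0.0029,0.0872,0],"angular":[0,0,-0.02778],"fingers":1}
    - {"dp":[0.0045,0.1045,0],"angular":[0,0,-0.03333],"fingers":1}
    - {"dp":[0.0064,0.1219,0],"angular":[0,0,-0.03889],"fingers":1}
    - {"dp":[0.0086,0.1392,0],"angular":[0,0,-0.04444],"fingers":1}

```text
time: 19.0
tool_pos: [599.1, 7.9, 46.9]
tcp_rot: [180.0, 0.0, 79.9]
ft_force: [-0.6, -1.1, -3.2]
finger_gap: 10.2
grip_force: 97.6
```

Run:
```python
from h import *
fs();i=snapshot("wrist");cv2.imwrite("pics/w7.png",i);find("wrist",["stop","rail_tip"])
for c in("top","scene"):
  i=snapshot(c); cv2.imwrite(f"pics/{c}7.png",i);find(c,["stop","rail_tip","rail_seat"])
```

```text
t 19.0 yaw 79.92 seat [634.1 204.8] z 46.9 Fu -1.2 Fv -0.4 Fz -3.2 T [-0.43  0.15  0.04]
wrist stop 0.72 [478. 312.] [685.2 -47.3  38. ]
wrist stop 0.41 [461.  30.] [679.9 106.4  38. ]
wrist stop 0.26 [293. 180.] [591.7  51.9  38. ]
wrist rail_tip 0.95 [321. 352.] [584.7 -74.4  24. ]
top stop 0.78 [312. 144.] [686.2 -56.2  38. ]
top rail_tip 0.64 [315. 178.] [574.1 -67.4  24. ]
top rail_seat 0.76 [237. 160.] [639.1 199.1  12. ]
top rail_seat 0.74 [419. 243.] [ 353.8 -411.9   12. ]
top rail_seat 0.16 [423. 170.] [ 601.1 -435.1   12. ]
scene stop 0.65 [261. 237.] [695.2 -60.7  38. ]
scene rail_tip 0.79 [291. 224.] [590.  -66.6  24. ]
scene rail_tip 0.51 [336. 297.] [649.9 219.9  24. ]
scene rail_seat 0.55 [336. 291.] [633.5 197.6  12. ]
```

View pics/w7.png

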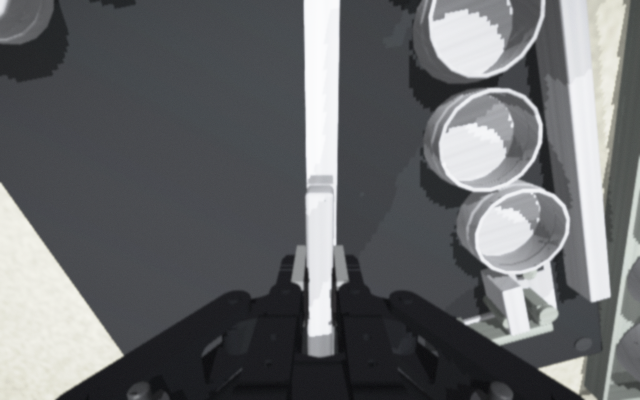

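Run:
```python
from h import *
a=ray("wrist",(556,10),32);b=ray("wrist",(580,295),32);d=b-a;th=np.degrees(np.arctan2(d[0],-d[1]));print(a,b,"board yaw",th)
P=np.array([634.3,204.9]);
R=Ro.from_euler("z",th,degrees=True).as_matrix()[:2,:2];o=P-R@[75,150]
for q in(a,b):print("fence board coords (x 149)",R.T@(q[:2]-o))
print("nominal stop",o+R@[83,-120]);
for q in((685,-47.3),(686.2,-56.2)):print("stop",R.T@(np.array(q)-o))
for dx in(-10,0,10):print("shut tool yaw",90+th+np.degrees(np.arctan2(dx,270)),"slope start",np.degrees(np.arctan2(-42,275)))
fs();swing(8,e=0.9,ax=-0.15)
```

```text
[725.31314312 107.93566793  32.        ] [749.30086422 -50.91050455  32.        ] board yaw 8.587479713937146
fence board coords (x 149) [150.51415394  40.53271507]
fence board coords (x 149) [ 150.51415394 -120.11446752]
nominal stop [682.52651696 -60.87848495]
stop [  87.47328246 -106.94308168]
stop [  87.33088774 -115.92248722]
shut tool yaw 96.46638331727569 slope start -8.683526835729468
shut tool yaw 98.58747971393714 slope start -8.683526835729468
shut tool yaw 100.7085761105986 slope start -8.683526835729468
t 19.55 yaw 79.85 seat [634.  204.8] z 46.9 Fu -1.8 Fv 1.1 Fz -3.5 T [-0.52  0.1  -0.  ]
[np.float64(-0.0003), np.float64(0.0175)] -0.00556
[np.float64(-0.0003), np.float64(0.0349)] -0.01111
[np.float64(0.0004), np.float64(0.0523)] -0.01667
[np.float64(0.0014), np.float64(0.0698)] -0.02222
[np.float64(0.0027), np.float64(0.0872)] -0.02778
[np.float64(0.0043), np.float64(0.1046)] -0.03333
[np.float64(0.0062), np.float64(0.1219)] -0.03889
[np.float64(0.0084), np.float64(0.1392)] -0.04444
```

Emit:
step_arm:
  targets:
    - {"dp":[-0.001,0.0175,0],"angular":[0,0,-0.00556],"fingers":1}
    - {"dp":[-0.001,0.0349,0],"angular":[0,0,-0.01111],"fingers":1}
    - {"dp":[-0.0004,0.0523,0],"angular":[0,0,-0.01667],"fingers":1}
    - {"dp":[0.0006,0.0698,0],"angular":[0,0,-0.02222],"fingers":1}
    - {"dp":[0.0018,0.0872,0],"angular":[0,0,-0.02778],"fingers":1}
    - {"dp":[0.0034,0.1046,0],"angular":[0,0,-0.03333],"fingers":1}
    - {"dp":[0.0053,0.1219,0],"angular":[0,0,-0.03889],"fingers":1}
    - {"dp":[0.0053,0.1219,0],"angular":[0,0,-0.03889],"fingers":1}

```text
time: 20.55
tool_pos: [623.3, 4.7, 47.0]
tcp_rot: [180.0, 0.0, 86.9]
ft_force: [-0.5, -2.4, -4.1]
finger_gap: 9.9
grip_force: 97.5
```

```bash
python3 -c "
from h import *
fs();swing(2,e=0.9)"
```

```text
t 20.55 yaw 86.87 seat [634.2 204.4] z 47.0 Fu -2.4 Fv -0.3 Fz -4.1 T [-0.41  0.04  0.03]
[np.float64(-0.0), np.float64(0.0044)] -0.00139
[np.float64(-0.0), np.float64(0.0087)] -0.00278
[np.float64(0.0), np.float64(0.0131)] -0.00417
[np.float64(0.0001), np.float64(0.0175)] -0.00556
[np.float64(0.0001), np.float64(0.0218)] -0.00694
[np.float64(0.0002), np.float64(0.0262)] -0.00833
[np.float64(0.0003), np.float64(0.0305)] -0.00972
[np.float64(0.0005), np.float64(0.0349)] -0.01111
```

Emit:
step_arm:
  targets:
    - {"dp":[-0.001,0.006,0],"angular":[0,0,-0.00139],"fingers":1}
    - {"dp":[-0.0015,0.0112,0],"angular":[0,0,-0.00278],"fingers":1}
    - {"dp":[-0.0015,0.0156,0],"angular":[0,0,-0.00417],"fingers":1}
    - {"dp":[-0.0015,0.02,0],"angular":[0,0,-0.00556],"fingers":1}
    - {"dp":[-0.0015,0.0243,0],"angular":[0,0,-0.00694],"fingers":1}
    - {"dp":[-0.0014,0.0287,0],"angular":[0,0,-0.00833],"fingers":1}
    - {"dp":[-0.0013,0.033,0],"angular":[0,0,-0.00972],"fingers":1}
    - {"dp":[-0.0012,0.0374,0],"angular":[0,0,-0.01111],"fingers":1}

```text
time: 21.55
tool_pos: [630.5, 4.1, 46.9]
tcp_rot: [-180.0, 0.0, 88.9]
ft_force: [-0.1, -0.4, -3.7]
finger_gap: 10.1
grip_force: 97.5
```

```bash
python3 -c "
from h import *
fs();swing(2,e=1.2)"
```

```text
t 21.55 yaw 88.87 seat [634.5 204.1] z 46.9 Fu -0.4 Fv -0.1 Fz -3.7 T [-0.19  0.04 -0.  ]
[np.float64(-0.0), np.float64(0.0044)] -0.00139
[np.float64(-0.0), np.float64(0.0087)] -0.00278
[np.float64(0.0), np.float64(0.0131)] -0.00417
[np.float64(0.0), np.float64(0.0175)] -0.00556
[np.float64(0.0001), np.float64(0.0218)] -0.00694
[np.float64(0.0002), np.float64(0.0262)] -0.00833
[np.float64(0.0003), np.float64(0.0305)] -0.00972
[np.float64(0.0004), np.float64(0.0349)] -0.01111
```

Emit:
step_arm:
  targets:
    - {"dp":[0,0.0044,0],"angular":[0,0,-0.00139],"fingers":1}
    - {"dp":[0,0.0087,0],"angular":[0,0,-0.00278],"fingers":1}
    - {"dp":[0,0.0131,0],"angular":[0,0,-0.00417],"fingers":1}
    - {"dp":[0,0.0175,0],"angular":[0,0,-0.00556],"fingers":1}
    - {"dp":[0.0001,0.0218,0],"angular":[0,0,-0.00694],"fingers":1}
    - {"dp":[0.0002,0.0262,0],"angular":[0,0,-0.00833],"fingers":1}
    - {"dp":[0.0003,0.0305,0],"angular":[0,0,-0.00972],"fingers":1}
    - {"dp":[0.0004,0.0349,0],"angular":[0,0,-0.01111],"fingers":1}

```text
time: 22.55
tool_pos: [637.5, 4.0, 46.9]
tcp_rot: [180.0, 0.0, 90.9]
ft_force: [0.8, 0.8, -3.3]
finger_gap: 10.3
grip_force: 97.5
```

```bash
python3 -c "
from h import *
fs()"
```

```text
t 22.55 yaw 90.87 seat [634.5 204. ] z 46.9 Fu 0.8 Fv 0.8 Fz -3.3 T [-0.19 -0.01 -0.02]
```

Emit:
step_arm:
  targets:
    - {"dp":[0,0.0044,0],"angular":[0,0,-0.00139],"fingers":1}
    - {"dp":[0,0.0087,0],"angular":[0,0,-0.00278],"fingers":1}
    - {"dp":[0,0.0131,0],"angular":[0,0,-0.00417],"fingers":1}
    - {"dp":[0,0.0175,0],"angular":[0,0,-0.00556],"fingers":1}
    - {"dp":[0.0001,0.0218,0],"angular":[0,0,-0.00694],"fingers":1}
    - {"dp":[0.0002,0.0262,0],"angular":[0,0,-0.00833],"fingers":1}
    - {"dp":[0.0003,0.0305,0],"angular":[0,0,-0.00972],"fingers":1}
    - {"dp":[0.0004,0.0349,0],"angular":[0,0,-0.01111],"fingers":1}

```text
time: 23.55
tool_pos: [644.5, 4.2, 46.9]
tcp_rot: [-180.0, 0.0, 92.9]
ft_force: [-1.0, 0.6, -4.0]
finger_gap: 10.4
grip_force: 97.5
```

```bash
python3 -c "
from h import *
fs()"
```

```text
t 23.55 yaw 92.87 seat [634.5 204. ] z 46.9 Fu 0.6 Fv -1.0 Fz -4.0 T [-0.23  0.05  0.05]
```

Emit:
step_arm:
  targets:
    - {"dp":[0,0.0044,0],"angular":[0,0,-0.00139],"fingers":1}
    - {"dp":[0,0.0087,0],"angular":[0,0,-0.00278],"fingers":1}
    - {"dp":[0,0.0131,0],"angular":[0,0,-0.00417],"fingers":1}
    - {"dp":[0,0.0175,0],"angular":[0,0,-0.00556],"fingers":1}
    - {"dp":[0.0001,0.0218,0],"angular":[0,0,-0.00694],"fingers":1}
    - {"dp":[0.0002,0.0262,0],"angular":[0,0,-0.00833],"fingers":1}
    - {"dp":[0.0003,0.0305,0],"angular":[0,0,-0.00972],"fingers":1}
    - {"dp":[0.0004,0.0349,0],"angular":[0,0,-0.01111],"fingers":1}

```text
time: 24.55
tool_pos: [651.5, 4.6, 46.9]
tcp_rot: [-180.0, 0.0, 94.9]
ft_force: [-0.5, -0.4, -3.1]
finger_gap: 10.1
grip_force: 97.5
```

```bash
python3 -c "
from h import *
fs()"
```

```text
t 24.55 yaw 94.87 seat [634.5 203.9] z 46.9 Fu -0.3 Fv -0.5 Fz -3.1 T [-0.23  0.03  0.02]
```

Emit:
step_arm:
  targets:
    - {"dp":[0,0.0022,0],"angular":[0,0,-0.00069],"fingers":1}
    - {"dp":[0,0.0044,0],"angular":[0,0,-0.00139],"fingers":1}
    - {"dp":[0,0.0065,0],"angular":[0,0,-0.00208],"fingers":1}
    - {"dp":[0,0.0087,0],"angular":[0,0,-0.00278],"fingers":1}
    - {"dp":[0,0.0109,0],"angular":[0,0,-0.00347],"fingers":1}
    - {"dp":[0,0.0131,0],"angular":[0,0,-0.00417],"fingers":1}
    - {"dp":[0,0.0153,0],"angular":[0,0,-0.00486],"fingers":1}
    - {"dp":[0,0.0175,0],"angular":[0,0,-0.00556],"fingers":1}

```text
time: 25.55
tool_pos: [654.8, 4.9, 46.9]
tcp_rot: [-180.0, 0.0, 95.9]
ft_force: [-1.2, 0.5, -2.9]
finger_gap: 10.4
grip_force: 97.7
```

```bash
python3 -c "
from h import *
fs()"
```

```text
t 25.55 yaw 95.86 seat [634.4 203.9] z 46.9 Fu 0.6 Fv -1.1 Fz -2.9 T [-0.06  0.16 -0.02]
```

Emit:
step_arm:
  targets:
    - {"dp":[0,0.0015,0],"angular":[0,0,-0.00046],"fingers":1}
    - {"dp":[0,0.0029,0],"angular":[0,0,-0.00093],"fingers":1}
    - {"dp":[0,0.0044,0],"angular":[0,0,-0.00139],"fingers":1}
    - {"dp":[0,0.0058,0],"angular":[0,0,-0.00185],"fingers":1}
    - {"dp":[0,0.0073,0],"angular":[0,0,-0.00232],"fingers":1}
    - {"dp":[0,0.0087,0],"angular":[0,0,-0.00278],"fingers":1}
    - {"dp":[0,0.0109,0],"angular":[0,0,-0.00347],"fingers":1}
    - {"dp":[0,0.0109,0],"angular":[0,0,-0.00347],"fingers":1}

```text
time: 26.55
tool_pos: [657.1, 5.1, 46.9]
tcp_rot: [180.0, 0.0, 96.5]
ft_force: [-1.0, -0.8, -3.3]
finger_gap: 10.5
grip_force: 97.7
```

```bash
python3 -c "
from h import *
fs()
snapshot('wrist');find('wrist',['stop','rail_tip'])"
```

```text
t 26.55 yaw 96.48 seat [634.5 203.9] z 46.9 Fu -0.7 Fv -1.0 Fz -3.3 T [-0.32  0.19 -0.08]
wrist stop 0.4 [394. 168.] [688.3  57.9  38. ]
wrist rail_tip 0.87 [324. 352.] [668.2 -76.8  24. ]
```

Emit:
step_arm:
  targets:
    - {"dp":[0,0.0015,0],"angular":[0,0,-0.00046],"fingers":1}
    - {"dp":[0,0.0029,0],"angular":[0,0,-0.00093],"fingers":1}
    - {"dp":[0,0.0044,0],"angular":[0,0,-0.00139],"fingers":1}
    - {"dp":[0,0.0058,0],"angular":[0,0,-0.00185],"fingers":1}
    - {"dp":[0,0.0073,0],"angular":[0,0,-0.00232],"fingers":1}
    - {"dp":[0,0.0087,0],"angular":[0,0,-0.00278],"fingers":1}
    - {"dp":[0,0.0087,0],"angular":[0,0,-0.00278],"fingers":1}
    - {"dp":[0,0.0087,0],"angular":[0,0,-0.00278],"fingers":1}

```text
time: 27.7
tool_pos: [658.8, 5.4, 46.9]
tcp_rot: [180.0, 0.0, 97.0]
ft_force: [-2.1, -2.0, -2.7]
finger_gap: 10.1
grip_force: 97.7
```

```bash
python3 -c "
from h import *
fs()"
```

```text
t 27.7 yaw 96.98 seat [634.5 203.9] z 46.9 Fu -1.7 Fv -2.3 Fz -2.7 T [-0.4   0.31 -0.02]
```

Emit:
step_arm:
  targets:
    - {"dp":[-0.0005,0.0015,0],"angular":[0,0,-0.00046],"fingers":1}
    - {"dp":[-0.0005,0.0029,0],"angular":[0,0,-0.00093],"fingers":1}
    - {"dp":[-0.0005,0.0044,0],"angular":[0,0,-0.00139],"fingers":1}
    - {"dp":[-0.0005,0.0058,0],"angular":[0,0,-0.00185],"fingers":1}
    - {"dp":[-0.0005,0.0073,0],"angular":[0,0,-0.00232],"fingers":1}
    - {"dp":[-0.0005,0.0087,0],"angular":[0,0,-0.00278],"fingers":1}
    - {"dp":[-0.0005,0.0087,0],"angular":[0,0,-0.00278],"fingers":1}
    - {"dp":[-0.0005,0.0087,0],"angular":[0,0,-0.00278],"fingers":1}

```text
time: 28.7
tool_pos: [660.5, 5.5, 46.8]
tcp_rot: [-180.0, -0.0, 97.5]
ft_force: [-1.1, -1.5, -3.2]
finger_gap: 10.3
grip_force: 97.7
```

```bash
python3 -c "
from h import *
fs()"
```

```text
t 28.7 yaw 97.48 seat [634.5 203.8] z 46.8 Fu -1.3 Fv -1.3 Fz -3.2 T [-0.3   0.32 -0.03]
```

Emit:
step_arm:
  targets:
    - {"dp":[-0.0003,0.0015,0],"angular":[0,0,-0.00046],"fingers":1}
    - {"dp":[-0.0003,0.0029,0],"angular":[0,0,-0.00093],"fingers":1}
    - {"dp":[-0.0003,0.0044,0],"angular":[0,0,-0.00139],"fingers":1}
    - {"dp":[-0.0003,0.0058,0],"angular":[0,0,-0.00185],"fingers":1}
    - {"dp":[-0.0003,0.0073,0],"angular":[0,0,-0.00232],"fingers":1}
    - {"dp":[-0.0003,0.0087,0],"angular":[0,0,-0.00278],"fingers":1}
    - {"dp":[-0.0003,0.0087,0],"angular":[0,0,-0.00278],"fingers":1}
    - {"dp":[-0.0003,0.0087,0],"angular":[0,0,-0.00278],"fingers":1}

```text
time: 29.7
tool_pos: [662.4, 5.7, 46.9]
tcp_rot: [180.0, -0.0, 98.0]
ft_force: [-1.5, -0.9, -4.0]
finger_gap: 10.6
grip_force: 97.8
```

```bash
python3 -c "
from h import *
fs()"
```

```text
t 29.7 yaw 97.98 seat [634.6 203.8] z 46.9 Fu -0.7 Fv -1.6 Fz -4.0 T [-0.09  0.1  -0.04]
```

Emit:
step_arm:
  targets:
    - {"dp":[-0.0003,0.0015,0],"angular":[0,0,-0.00046],"fingers":1}
    - {"dp":[-0.0003,0.0029,0],"angular":[0,0,-0.00093],"fingers":1}
    - {"dp":[-0.0003,0.0044,0],"angular":[0,0,-0.00139],"fingers":1}
    - {"dp":[-0.0003,0.0058,0],"angular":[0,0,-0.00185],"fingers":1}
    - {"dp":[-0.0003,0.0073,0],"angular":[0,0,-0.00232],"fingers":1}
    - {"dp":[-0.0003,0.0073,0],"angular":[0,0,-0.00232],"fingers":1}
    - {"dp":[-0.0003,0.0073,0],"angular":[0,0,-0.00232],"fingers":1}
    - {"dp":[-0.0003,0.0073,0],"angular":[0,0,-0.00232],"fingers":1}

```text
time: 30.7
tool_pos: [663.7, 5.8, 46.9]
tcp_rot: [180.0, -0.0, 98.4]
ft_force: [-0.0, 0.7, -3.8]
finger_gap: 9.8
grip_force: 97.8
```

```bash
python3 -c "
from h import *
fs()"
```

```text
t 30.7 yaw 98.4 seat [634.5 203.7] z 46.9 Fu 0.7 Fv 0.1 Fz -3.8 T [0.22 0.12 0.02]
```

Emit:
step_arm:
  targets:
    - {"dp":[0,0.0015,0],"angular":[0,0,-0.00046],"fingers":1}
    - {"dp":[0,0.0029,0],"angular":[0,0,-0.00093],"fingers":1}
    - {"dp":[0,0.0044,0],"angular":[0,0,-0.00139],"fingers":1}
    - {"dp":[0,0.0058,0],"angular":[0,0,-0.00185],"fingers":1}
    - {"dp":[0,0.0073,0],"angular":[0,0,-0.00232],"fingers":1}
    - {"dp":[0,0.0073,0],"angular":[0,0,-0.00232],"fingers":1}
    - {"dp":[0,0.0073,0],"angular":[0,0,-0.00232],"fingers":1}
    - {"dp":[0,0.0073,0],"angular":[0,0,-0.00232],"fingers":1}

```text
time: 31.7
tool_pos: [665.2, 6.0, 46.9]
tcp_rot: [180.0, -0.0, 98.8]
ft_force: [-0.1, 1.5, -3.5]
finger_gap: 9.7
grip_force: 98.3
```

```bash
python3 -c "
from h import *
fs()"
```

```text
t 31.7 yaw 98.81 seat [634.6 203.7] z 46.9 Fu 1.5 Fv 0.1 Fz -3.5 T [-0.2  -0.05 -0.05]
```

Emit:
step_arm:
  targets:
    - {"dp":[0,0.0011,0],"angular":[0,0,-0.00035],"fingers":1}
    - {"dp":[0,0.0022,0],"angular":[0,0,-0.0007],"fingers":1}
    - {"dp":[0,0.0033,0],"angular":[0,0,-0.00105],"fingers":1}
    - {"dp":[0,0.0044,0],"angular":[0,0,-0.0014],"fingers":1}
    - {"dp":[0,0.0044,0],"angular":[0,0,-0.0014],"fingers":1}
    - {"dp":[0,0.0044,0],"angular":[0,0,-0.0014],"fingers":1}
    - {"dp":[0,0.0044,0],"angular":[0,0,-0.0014],"fingers":1}
    - {"dp":[0,0.0044,0],"angular":[0,0,-0.0014],"fingers":1}

```text
time: 32.7
tool_pos: [666.0, 6.2, 46.9]
tcp_rot: [180.0, -0.0, 99.1]
ft_force: [-0.6, 0.6, -3.9]
finger_gap: 10.2
grip_force: 98.2
```

```bash
python3 -c "
from h import *
fs()"
```

```text
t 32.7 yaw 99.07 seat [634.5 203.7] z 46.9 Fu 0.7 Fv -0.5 Fz -3.9 T [-0.19  0.01 -0.09]
```

Emit:
step_arm:
  targets:
    - {"dp":[0,0.0011,0],"angular":[0,0,-0.00035],"fingers":1}
    - {"dp":[0,0.0022,0],"angular":[0,0,-0.0007],"fingers":1}
    - {"dp":[0,0.0033,0],"angular":[0,0,-0.00105],"fingers":1}
    - {"dp":[0,0.0044,0],"angular":[0,0,-0.0014],"fingers":1}
    - {"dp":[0,0.0044,0],"angular":[0,0,-0.0014],"fingers":1}
    - {"dp":[0,0.0044,0],"angular":[0,0,-0.0014],"fingers":1}
    - {"dp":[0,0.0044,0],"angular":[0,0,-0.0014],"fingers":1}
    - {"dp":[0,0.0044,0],"angular":[0,0,-0.0014],"fingers":1}

```text
time: 33.7
tool_pos: [667.0, 6.3, 46.9]
tcp_rot: [180.0, 0.0, 99.3]
ft_force: [-0.0, 1.7, -5.1]
finger_gap: 10.5
grip_force: 98.0
```

```bash
python3 -c "
from h import *
fs()"
```

```text
t 33.7 yaw 99.32 seat [634.6 203.6] z 46.9 Fu 1.7 Fv 0.3 Fz -5.1 T [ 0.36  0.16 -0.01]
```

Emit:
step_arm:
  targets:
    - {"dp":[0,0.0011,0],"angular":[0,0,-0.00035],"fingers":1}
    - {"dp":[0,0.0022,0],"angular":[0,0,-0.0007],"fingers":1}
    - {"dp":[0,0.0033,0],"angular":[0,0,-0.00105],"fingers":1}
    - {"dp":[0,0.0044,0],"angular":[0,0,-0.0014],"fingers":1}
    - {"dp":[0,0.0044,0],"angular":[0,0,-0.0014],"fingers":1}
    - {"dp":[0,0.0044,0],"angular":[0,0,-0.0014],"fingers":1}
    - {"dp":[0,0.0044,0],"angular":[0,0,-0.0014],"fingers":1}
    - {"dp":[0,0.0044,0],"angular":[0,0,-0.0014],"fingers":1}

```text
time: 34.7
tool_pos: [667.8, 6.4, 46.9]
tcp_rot: [180.0, 0.0, 99.6]
ft_force: [0.2, 2.4, -5.2]
finger_gap: 10.3
grip_force: 98.1
```

```bash
python3 -c "
from h import *
fs()"
```

```text
t 34.7 yaw 99.57 seat [634.5 203.6] z 46.9 Fu 2.3 Fv 0.6 Fz -5.2 T [ 0.41  0.18 -0.04]
```

Emit:
step_arm:
  targets:
    - {"dp":[0,0.0011,0],"angular":[0,0,-0.00035],"fingers":1}
    - {"dp":[0,0.0022,0],"angular":[0,0,-0.0007],"fingers":1}
    - {"dp":[0,0.0033,0],"angular":[0,0,-0.00105],"fingers":1}
    - {"dp":[0,0.0044,0],"angular":[0,0,-0.0014],"fingers":1}
    - {"dp":[0,0.0044,0],"angular":[0,0,-0.0014],"fingers":1}
    - {"dp":[0,0.0044,0],"angular":[0,0,-0.0014],"fingers":1}
    - {"dp":[0,0.0044,0],"angular":[0,0,-0.0014],"fingers":1}
    - {"dp":[0,0.0044,0],"angular":[0,0,-0.0014],"fingers":1}

```text
time: 35.7
tool_pos: [668.6, 6.6, 46.9]
tcp_rot: [180.0, 0.0, 99.8]
ft_force: [-0.9, 0.3, -2.1]
finger_gap: 10.4
grip_force: 98.4
```

```bash
python3 -c "
from h import *
fs()"
```

```text
t 35.7 yaw 99.83 seat [634.5 203.6] z 46.9 Fu 0.5 Fv -0.8 Fz -2.1 T [-0.11  0.03 -0.08]
```

Emit:
step_arm:
  targets:
    - {"dp":[0,0.0011,0],"angular":[0,0,-0.00035],"fingers":1}
    - {"dp":[0,0.0022,0],"angular":[0,0,-0.0007],"fingers":1}
    - {"dp":[0,0.0033,0],"angular":[0,0,-0.00105],"fingers":1}
    - {"dp":[0,0.0044,0],"angular":[0,0,-0.0014],"fingers":1}
    - {"dp":[0,0.0044,0],"angular":[0,0,-0.0014],"fingers":1}
    - {"dp":[0,0.0044,0],"angular":[0,0,-0.0014],"fingers":1}
    - {"dp":[0,0.0044,0],"angular":[0,0,-0.0014],"fingers":1}
    - {"dp":[0,0.0044,0],"angular":[0,0,-0.0014],"fingers":1}

```text
time: 36.7
tool_pos: [669.5, 6.7, 46.9]
tcp_rot: [180.0, 0.0, 100.1]
ft_force: [-0.4, 0.7, -3.4]
finger_gap: 10.1
grip_force: 98.3
```

```bash
python3 -c "
from h import *
fs()"
```

```text
t 36.7 yaw 100.07 seat [634.5 203.6] z 46.9 Fu 0.7 Fv -0.3 Fz -3.4 T [-0.27  0.01 -0.03]
```

Emit:
step_arm:
  targets:
    - {"dp":[0,0.0011,0],"angular":[0,0,-0.00035],"fingers":1}
    - {"dp":[0,0.0022,0],"angular":[0,0,-0.0007],"fingers":1}
    - {"dp":[0,0.0033,0],"angular":[0,0,-0.00105],"fingers":1}
    - {"dp":[0,0.0044,0],"angular":[0,0,-0.0014],"fingers":1}
    - {"dp":[0,0.0044,0],"angular":[0,0,-0.0014],"fingers":1}
    - {"dp":[0,0.0044,0],"angular":[0,0,-0.0014],"fingers":1}
    - {"dp":[0,0.0044,0],"angular":[0,0,-0.0014],"fingers":1}
    - {"dp":[0,0.0044,0],"angular":[0,0,-0.0014],"fingers":1}

```text
time: 37.7
tool_pos: [670.4, 6.9, 46.9]
tcp_rot: [180.0, 0.0, 100.3]
ft_force: [-0.8, 2.2, -4.0]
finger_gap: 10.2
grip_force: 98.1
```

Run:
```python
from h import *
fs()
a=[]
for _ in range(6): snapshot("top"); s=sense(); a.append(np.r_[s["ft_force"],s["wrist_torque"]])
print(np.round(np.mean(a,0),2))
find("top",["stop","rail_tip"])
```

```text
t 37.7 yaw 100.33 seat [634.5 203.6] z 46.9 Fu 2.3 Fv -0.4 Fz -4.0 T [0.24 0.04 0.  ]
[-1.    1.31 -3.43 -0.    0.05 -0.03]
top stop 0.71 [233. 160.] [633.  209.4  38. ]
top stop 0.63 [311. 144.] [687.6 -54.5  38. ]
top rail_tip 0.9 [316. 147.] [679.  -71.4  24. ]
top rail_tip 0.52 [245. 151.] [666.6 168.8  24. ]
```

Emit:
step_arm:
  targets:
    - {"dp":[0,0.0011,0],"angular":[0,0,-0.00035],"fingers":1}
    - {"dp":[0,0.0022,0],"angular":[0,0,-0.0007],"fingers":1}
    - {"dp":[0,0.0033,0],"angular":[0,0,-0.00105],"fingers":1}
    - {"dp":[0,0.0044,0],"angular":[0,0,-0.0014],"fingers":1}
    - {"dp":[0,0.0044,0],"angular":[0,0,-0.0014],"fingers":1}
    - {"dp":[0,0.0044,0],"angular":[0,0,-0.0014],"fingers":1}
    - {"dp":[0,0.0044,0],"angular":[0,0,-0.0014],"fingers":1}
    - {"dp":[0,0.0044,0],"angular":[0,0,-0.0014],"fingers":1}

```text
time: 39.1
tool_pos: [671.3, 7.1, 46.9]
tcp_rot: [180.0, 0.0, 100.6]
ft_force: [0.1, 1.4, -3.6]
finger_gap: 10.3
grip_force: 98.2
```

```bash
cat >> h.py <<'E'
def av(n=4):
    a=[]
    for _ in range(n): snapshot("top"); s=sense(); a.append(np.r_[s["ft_force"],s["wrist_torque"]])
    fs(); print("mean",np.round(np.mean(a,0),2))
E
python3 -c "
from h import *
av()"
```

```text
t 39.3 yaw 100.58 seat [634.5 203.6] z 46.9 Fu 0.8 Fv -0.8 Fz -2.6 T [-0.26  0.04  0.02]
mean [-0.45  1.24 -3.4   0.02  0.07  0.01]
```

Emit:
step_arm:
  targets:
    - {"dp":[0,0.0011,0],"angular":[0,0,-0.00035],"fingers":1}
    - {"dp":[0,0.0022,0],"angular":[0,0,-0.0007],"fingers":1}
    - {"dp":[0,0.0033,0],"angular":[0,0,-0.00105],"fingers":1}
    - {"dp":[0,0.0044,0],"angular":[0,0,-0.0014],"fingers":1}
    - {"dp":[0,0.0044,0],"angular":[0,0,-0.0014],"fingers":1}
    - {"dp":[0,0.0044,0],"angular":[0,0,-0.0014],"fingers":1}
    - {"dp":[0,0.0044,0],"angular":[0,0,-0.0014],"fingers":1}
    - {"dp":[0,0.0044,0],"angular":[0,0,-0.0014],"fingers":1}

```text
time: 40.3
tool_pos: [672.1, 7.2, 46.9]
tcp_rot: [-180.0, 0.0, 100.8]
ft_force: [-0.6, 0.7, -3.5]
finger_gap: 10.1
grip_force: 98.3
```

```bash
python3 -c "
from h import *
av()"
```

```text
t 40.5 yaw 100.83 seat [634.6 203.6] z 46.9 Fu 2.3 Fv -0.3 Fz -3.9 T [-0.03  0.09  0.04]
mean [-0.61  1.52 -3.15  0.02  0.11  0.  ]
```

Emit:
step_arm:
  targets:
    - {"dp":[0,0.0011,0],"angular":[0,0,-0.00035],"fingers":1}
    - {"dp":[0,0.0022,0],"angular":[0,0,-0.0007],"fingers":1}
    - {"dp":[0,0.0033,0],"angular":[0,0,-0.00105],"fingers":1}
    - {"dp":[0,0.0044,0],"angular":[0,0,-0.0014],"fingers":1}
    - {"dp":[0,0.0044,0],"angular":[0,0,-0.0014],"fingers":1}
    - {"dp":[0,0.0044,0],"angular":[0,0,-0.0014],"fingers":1}
    - {"dp":[0,0.0044,0],"angular":[0,0,-0.0014],"fingers":1}
    - {"dp":[0,0.0044,0],"angular":[0,0,-0.0014],"fingers":1}

```text
time: 41.5
tool_pos: [673.0, 7.3, 46.9]
tcp_rot: [180.0, 0.0, 101.1]
ft_force: [-0.8, 0.9, -3.7]
finger_gap: 10.2
grip_force: 98.3
```

```bash
python3 -c "
from h import *
av(3)"
```

```text
t 41.65 yaw 101.08 seat [634.6 203.6] z 46.9 Fu 0.7 Fv -0.2 Fz -2.5 T [-0.21  0.07  0.  ]
mean [-0.66  0.64 -2.76 -0.06  0.08 -0.02]
```

Emit:
step_arm:
  targets:
    - {"dp":[0,0.0011,0],"angular":[0,0,-0.00035],"fingers":1}
    - {"dp":[0,0.0022,0],"angular":[0,0,-0.0007],"fingers":1}
    - {"dp":[0,0.0033,0],"angular":[0,0,-0.00105],"fingers":1}
    - {"dp":[0,0.0044,0],"angular":[0,0,-0.0014],"fingers":1}
    - {"dp":[0,0.0044,0],"angular":[0,0,-0.0014],"fingers":1}
    - {"dp":[0,0.0044,0],"angular":[0,0,-0.0014],"fingers":1}
    - {"dp":[0,0.0044,0],"angular":[0,0,-0.0014],"fingers":1}
    - {"dp":[0,0.0044,0],"angular":[0,0,-0.0014],"fingers":1}

```text
time: 42.65
tool_pos: [673.9, 7.5, 46.9]
tcp_rot: [180.0, 0.0, 101.3]
ft_force: [-0.4, -0.7, -4.0]
finger_gap: 10.4
grip_force: 98.3
```

```bash
python3 -c "
from h import *
av(3)"
```

```text
t 42.8 yaw 101.33 seat [634.5 203.6] z 46.9 Fu 1.0 Fv -1.3 Fz -3.1 T [ 0.01  0.12 -0.1 ]
mean [-0.95 -0.37 -2.96 -0.1   0.12 -0.07]
```

Emit:
step_arm:
  targets:
    - {"dp":[0,0.0009,0],"angular":[0,0,-0.00028],"fingers":1}
    - {"dp":[0,0.0018,0],"angular":[0,0,-0.00056],"fingers":1}
    - {"dp":[0,0.0027,0],"angular":[0,0,-0.00083],"fingers":1}
    - {"dp":[0,0.0035,0],"angular":[0,0,-0.00111],"fingers":1}
    - {"dp":[0,0.0035,0],"angular":[0,0,-0.00111],"fingers":1}
    - {"dp":[0,0.0035,0],"angular":[0,0,-0.00111],"fingers":1}
    - {"dp":[0,0.0035,0],"angular":[0,0,-0.00111],"fingers":1}
    - {"dp":[0,0.0035,0],"angular":[0,0,-0.00111],"fingers":1}

```text
time: 43.8
tool_pos: [674.5, 7.6, 46.9]
tcp_rot: [-180.0, 0.0, 101.5]
ft_force: [-0.8, -0.7, -2.1]
finger_gap: 10.1
grip_force: 98.3
```

Run:
```python
from h import *
av(3)
i=snapshot("scene")
for n in("catch","stop"):
  for r in masks_of("scene",n)[:2]: print(n,r["conf"],r["at"])
a=i[215:265,228:294]; b=cv2.imread("pics/scene7.png")[215:265,228:294]
cv2.imwrite("pics/c8.png",cv2.resize(np.hstack([b,a]),None,fx=6,fy=6,interpolation=cv2.INTER_CUBIC))
```

```text
t 43.95 yaw 101.54 seat [634.5 203.6] z 46.9 Fu -1.8 Fv -1.0 Fz -2.8 T [-0.17  0.21 -0.08]
mean [-0.54 -1.4  -3.12 -0.2   0.18 -0.06]
stop 0.67 [265.7, 273.8]
```

View pics/c8.png

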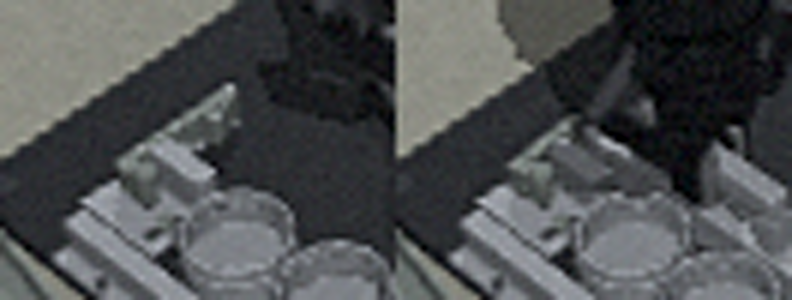

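Right crop: the rail end (about (600,150)) is at the keeper and still short of the stop block. Forces are small, so I'll keep closing gently.

Emit:
step_arm:
  targets:
    - {"dp":[-0.0004,0.0011,0],"angular":[0,0,-0.00035],"fingers":1}
    - {"dp":[-0.0004,0.0022,0],"angular":[0,0,-0.0007],"fingers":1}
    - {"dp":[-0.0004,0.0033,0],"angular":[0,0,-0.00105],"fingers":1}
    - {"dp":[-0.0004,0.0044,0],"angular":[0,0,-0.0014],"fingers":1}
    - {"dp":[-0.0004,0.0044,0],"angular":[0,0,-0.0014],"fingers":1}
    - {"dp":[-0.0004,0.0044,0],"angular":[0,0,-0.0014],"fingers":1}
    - {"dp":[-0.0004,0.0044,0],"angular":[0,0,-0.0014],"fingers":1}
    - {"dp":[-0.0004,0.0044,0],"angular":[0,0,-0.0014],"fingers":1}

```text
time: 45.1
tool_pos: [675.4, 7.8, 46.9]
tcp_rot: [180.0, -0.0, 101.8]
ft_force: [-0.1, -0.3, -3.0]
finger_gap: 10.3
grip_force: 98.4
```

```bash
python3 -c "
from h import *
av(3)"
```

```text
t 45.25 yaw 101.79 seat [634.5 203.6] z 46.9 Fu -0.7 Fv -0.9 Fz -2.6 T [-0.07  0.19 -0.01]
mean [-0.96 -0.34 -2.72 -0.11  0.17 -0.04]
```

Emit:
step_arm:
  targets:
    - {"dp":[0,0.0011,0],"angular":[0,0,-0.00035],"fingers":1}
    - {"dp":[0,0.0022,0],"angular":[0,0,-0.0007],"fingers":1}
    - {"dp":[0,0.0033,0],"angular":[0,0,-0.00105],"fingers":1}
    - {"dp":[0,0.0044,0],"angular":[0,0,-0.0014],"fingers":1}
    - {"dp":[0,0.0055,0],"angular":[0,0,-0.00175],"fingers":1}
    - {"dp":[0,0.0055,0],"angular":[0,0,-0.00175],"fingers":1}
    - {"dp":[0,0.0055,0],"angular":[0,0,-0.00175],"fingers":1}
    - {"dp":[0,0.0055,0],"angular":[0,0,-0.00175],"fingers":1}

```text
time: 46.25
tool_pos: [676.5, 8.0, 46.9]
tcp_rot: [180.0, 0.0, 102.1]
ft_force: [0.8, -1.1, -2.1]
finger_gap: 10.4
grip_force: 98.7
```

```bash
python3 -c "
from h import *
av(2)"
```

```text
t 46.35 yaw 102.1 seat [634.6 203.5] z 46.9 Fu 0.8 Fv -0.1 Fz -5.2 T [ 0.14  0.08 -0.05]
mean [-0.02 -0.01 -4.38 -0.14 -0.02 -0.03]
```

Emit:
step_arm:
  targets:
    - {"dp":[0,0.0011,0],"angular":[0,0,-0.00035],"fingers":1}
    - {"dp":[0,0.0022,0],"angular":[0,0,-0.0007],"fingers":1}
    - {"dp":[0,0.0033,0],"angular":[0,0,-0.00105],"fingers":1}
    - {"dp":[0,0.0044,0],"angular":[0,0,-0.0014],"fingers":1}
    - {"dp":[0,0.0044,0],"angular":[0,0,-0.0014],"fingers":1}
    - {"dp":[0,0.0044,0],"angular":[0,0,-0.0014],"fingers":1}
    - {"dp":[0,0.0044,0],"angular":[0,0,-0.0014],"fingers":1}
    - {"dp":[0,0.0044,0],"angular":[0,0,-0.0014],"fingers":1}

```text
time: 47.35
tool_pos: [677.2, 8.2, 46.9]
tcp_rot: [-180.0, -0.0, 102.4]
ft_force: [-0.7, -0.3, -3.8]
finger_gap: 10.0
grip_force: 98.7
```

```bash
python3 -c "
from h import *
av(2)"
```

```text
t 47.45 yaw 102.35 seat [634.5 203.5] z 46.9 Fu 0.0 Fv -1.0 Fz -3.2 T [-0.04  0.18 -0.04]
mean [-1.1  -0.48 -3.46 -0.11  0.16 -0.05]
```

Emit:
step_arm:
  targets:
    - {"dp":[0,0.0011,0],"angular":[0,0,-0.00035],"fingers":1}
    - {"dp":[0,0.0022,0],"angular":[0,0,-0.0007],"fingers":1}
    - {"dp":[0,0.0033,0],"angular":[0,0,-0.00105],"fingers":1}
    - {"dp":[0,0.0044,0],"angular":[0,0,-0.0014],"fingers":1}
    - {"dp":[0,0.0055,0],"angular":[0,0,-0.00175],"fingers":1}
    - {"dp":[0,0.0055,0],"angular":[0,0,-0.00175],"fingers":1}
    - {"dp":[0,0.0055,0],"angular":[0,0,-0.00175],"fingers":1}
    - {"dp":[0,0.0055,0],"angular":[0,0,-0.00175],"fingers":1}

```text
time: 48.45
tool_pos: [677.8, 8.3, 46.6]
tcp_rot: [-179.9, -0.0, 102.7]
ft_force: [-5.4, -0.7, -2.5]
finger_gap: 10.2
grip_force: 98.7
```

```bash
python3 -c "
from h import *
av(2)"
```

```text
t 48.55 yaw 102.66 seat [634.  203.5] z 46.6 Fu 0.7 Fv -5.8 Fz -2.2 T [-0.37  0.97 -0.29]
mean [-5.42 -0.96 -2.62 -0.37  0.98 -0.33]
```

The stop was met sharply (5.5 N at the tip, lever about 70 mm). I'll swing back slightly past the 2.5 mm play to feel whether the tooth holds.

Emit:
step_arm:
  targets:
    - {"dp":[0,-0.004,0],"angular":[0,0,0.00127],"fingers":1}
    - {"dp":[0,-0.008,0],"angular":[0,0,0.00255],"fingers":1}
    - {"dp":[0,-0.011,0],"angular":[0,0,0.0035],"fingers":1}
    - {"dp":[0,-0.013,0],"angular":[0,0,0.00414],"fingers":1}
    - {"dp":[0,-0.0139,0],"angular":[0,0,0.00444],"fingers":1}
    - {"dp":[0,-0.0139,0],"angular":[0,0,0.00444],"fingers":1}
    - {"dp":[0,-0.0139,0],"angular":[0,0,0.00444],"fingers":1}
    - {"dp":[0,-0.0139,0],"angular":[0,0,0.00444],"fingers":1}

```text
time: 49.55
tool_pos: [675.7, 7.8, 46.9]
tcp_rot: [180.0, -0.0, 101.9]
ft_force: [-0.9, 0.4, -3.1]
finger_gap: 10.2
grip_force: 98.6
```

```bash
python3 -c "
from h import *
av(2)"
```

```text
t 49.65 yaw 101.87 seat [634.6 203.5] z 46.9 Fu 0.5 Fv -0.6 Fz -3.9 T [-0.17 -0.07  0.02]
mean [-0.41 -0.3  -3.84 -0.17 -0.04  0.02]
```

Emit:
step_arm:
  targets:
    - {"dp":[0,-0.0015,0],"angular":[0,0,0.00046],"fingers":1}
    - {"dp":[0,-0.003,0],"angular":[0,0,0.00093],"fingers":1}
    - {"dp":[0,-0.0045,0],"angular":[0,0,0.0014],"fingers":1}
    - {"dp":[0,-0.0052,0],"angular":[0,0,0.00166],"fingers":1}
    - {"dp":[0,-0.0052,0],"angular":[0,0,0.00166],"fingers":1}
    - {"dp":[0,-0.0052,0],"angular":[0,0,0.00166],"fingers":1}
    - {"dp":[0,-0.0052,0],"angular":[0,0,0.00166],"fingers":1}
    - {"dp":[0,-0.0052,0],"angular":[0,0,0.00166],"fingers":1}

```text
time: 50.65
tool_pos: [675.0, 7.6, 47.1]
tcp_rot: [180.0, 0.0, 101.6]
ft_force: [5.0, 1.2, -4.8]
finger_gap: 10.6
grip_force: 98.8
```

```bash
python3 -c "
from h import *
av(2)"
```

```text
t 50.75 yaw 101.57 seat [634.9 203.6] z 47.1 Fu 0.0 Fv 4.8 Fz -5.1 T [ 0.05 -0.98  0.3 ]
mean [ 4.93  1.34 -4.87  0.06 -0.96  0.29]
```

The tooth holds the rail with 4.8 N pulling back, so it is latched. I'll centre it in the play, lower it to the board and release.

Emit:
step_arm:
  targets:
    - {"dp":[0,0.004,0],"angular":[0,0,-0.00125],"fingers":1}
    - {"dp":[0,0.0078,0.003],"angular":[0,0,-0.0025],"fingers":1}
    - {"dp":[0,0.0078,0.006],"angular":[0,0,-0.0025],"fingers":1}
    - {"dp":[0,0.0078,0.008],"angular":[0,0,-0.0025],"fingers":1}
    - {"dp":[0,0.0078,0.008],"angular":[0,0,-0.0025],"fingers":1}
    - {"dp":[0,0.0078,0.008],"angular":[0,0,-0.0025],"fingers":1}
    - {"dp":[0,0.0078,0.008],"angular":[0,0,-0.0025],"fingers":1}
    - {"dp":[0,0.0078,0.008],"angular":[0,0,-0.0025],"fingers":1}

```text
time: 51.75
tool_pos: [676.2, 7.8, 45.3]
tcp_rot: [-180.0, 0.0, 102.0]
ft_force: [-2.3, -2.0, -1.9]
finger_gap: 10.2
grip_force: 98.9
```

```bash
python3 -c "
from h import *
fs()"
```

```text
t 51.75 yaw 102.02 seat [634.5 203.4] z 45.3 Fu -1.5 Fv -2.7 Fz -1.9 T [-0.29  0.32  0.12]
```

Emit:
step_arm:
  targets:
    - {"dp":[0,0,0],"angular":[0,0,0],"fingers":0.6}
    - {"dp":[0,0,0],"angular":[0,0,0],"fingers":0.4}
    - {"dp":[0,0,0],"angular":[0,0,0],"fingers":0.3}
    - {"dp":[0,0,0],"angular":[0,0,0],"fingers":0.3}
    - {"dp":[0,0,-0.1],"angular":[0,0,0],"fingers":0.3}
    - {"dp":[0,0,-0.3],"angular":[0,0,0],"fingers":0.3}
    - {"dp":[0,0,-0.5],"angular":[0,0,0],"fingers":0.3}
    - {"dp":[0,0,-0.7],"angular":[0,0,0],"fingers":0.3}

```text
time: 52.75
tool_pos: [676.5, 7.9, 188.5]
tcp_rot: [179.9, 0.0, 102.0]
ft_force: [0.8, -0.2, -0.1]
finger_gap: 59.5
grip_force: 0.0
```

Run:
```python
from h import *
fs(); i=snapshot("wrist");cv2.imwrite("pics/w9.png",i);find("wrist",["stop","rail_tip","rail_handle","rail_seat","tin0"])
r=masks_of("wrist","rail")
if r:
    ys,xs=np.nonzero(r[0]["pixels"]);print(r[0]["conf"],xs.min(),xs.max(),ys.min(),ys.max())
```

```text
t 52.75 yaw 102.02 seat [634.8 203.5] z 188.5 Fu -0.4 Fv 0.7 Fz -0.1 T [ 0.04 -0.   -0.04]
wrist stop 0.79 [318. 246.] [692.5 -59.2  38. ]
wrist rail_tip 0.8 [320. 254.] [698.1 -75.3  24. ]
wrist rail_handle 0.71 [322. 196.] [682.4   6.2  64. ]
wrist rail_seat 0.58 [356.  88.] [695.5 110.9  12. ]
wrist tin0 0.9 [354. 196.] [722.2  -1.2  12. ]
wrist tin0 0.69 [355.  89.] [694.6 109.6  12. ]
wrist tin0 0.66 [357.  28.] [683.6 163.5  12. ]
wrist tin0 0.65 [356. 145.] [709.7  54.1  12. ]
0.92 312 330 0 257
```

```bash
python3 -c "
from bench import *
print(hand_in())"
```

```text
the job is handed in; nothing more can be done
None
```

The rail is shut and the job is handed in: the fork bottomed on the post, the four tins are gathered in the lane, and the catch held at 4.8 N when I pulled back. The rail was then released and the arm withdrawn; no result was reported, and the final state was checked by the networks' readings only.

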